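# Tidy the blood-draw trolley

### The arm

A 6-joint arm with a two-finger parallel gripper is mounted at the origin on the work surface. World frame = base frame: x ahead of the robot, y to its left, z up, the work surface at z = 0. Lengths are in m, angles in rad, forces in N, time in s.
With the tool pointing down it reaches from about 0.275 to 0.825 m from the base axis. Payload 5.2 kg.
Tool frame: the origin (TCP) lies at the very end of the fingers, on their centre line; the grasp point (between the pads) lies 19 mm behind it; z points along the fingers, y is the line along which they close (so a half turn about z gives the same grasp; the last joint's range is limited). The gripper opens to 93 mm and grips with 3 to 60 N. Pads are 15 mm wide; open, the fingers measure 128 mm over their backs; the gripper's body (75 mm by 188 mm) begins 65 mm behind the grasp point.
Start: joints at [0.947, 0.259, 1.535, -0, 1.348, -0.203], TCP at [0.225, 0.502, 0.219] pointing down, gripper open.
Joint ranges: [-3.14, 3.14], [-0.91, 2.08], [0.19, 2.58], [-1.22, 4.36], [0.22, 2.71], [-3.12, 3.12]. Speed limits (rad/s): [2.57, 2.57, 3.14, 3.14, 3.14, 3.14].

### API

Orientations are given as a unit quaternion [x, y, z, w].
In Python, from rig import telemetry, grab_frame, order gives the robot as it stands. The module is installed in compiled form; this text tells all that it offers.
- The arm moves only by the shell command python3 -m creep 'ROWS' [FORCE]. ROWS is JSON, a list of rows, each a list of 3 entries, a list of its own where there are three numbers: the opening, from 0 (shut) to 1 (fully open), then the shift along the tool's x, y, z in m, then the turn, a rotation vector about the tool's x, y, z in degrees. A call has 1 to 20 rows; each row shifts and turns the commanded pose from where the row before left it, along the tool's axes as they then stand; what a row does not reach is not made up. A row lasts 1/10 s, in which the tool goes at most 50 mm and 8.59 degrees, less where a joint would pass 70% of its speed; a pose out of reach is approached as far as the arm can. A call with a gripper value outside its range is refused whole. The fingers move at their own pace and stop on an object; FORCE is the grip in N (left out, the last holds). Time passes only in rows, so rows that do not move let the fingers close. It gives the time, the measured TCP pose, the force, the opening and the grip force at its end, in the units of the state.
- telemetry.get_obs(): the state, without advancing time (a new reading comes with each control period).
- grab_frame(name): name is "scene" or "top"; returns a dict with "frame" (420x560x3 uint8, red, green, blue), "depth" (420x560 float32, m along the optical axis (not along the pixel's ray), 0 where there is no reading), "K" (3x3 intrinsics, pixels), "xyz" and "rotation" of the camera in the world. Camera axes: x right, y down, z forward; pixel columns grow to the right and rows downward; lengths in m; the calibration is good to about 2 mm. A picture is of the moment at which its call begins.
- order.sign_off(): hands the job in; it is judged then, once.
The state is a dict: "t": time; "q": joint angles; "joint_velocities": joint speeds; "effort": joint torques, N m; "position": TCP position; "orientation": TCP orientation; "contact_force": force on the tool from outside, world axes, zero at the start; "torque": the same for the moment, N m; "finger_gap": opening from 0.0 (shut) to 1.0 (fully open); "gripper_force": force on a finger pad.
Only numpy, scipy, OpenCV 4.12 (cv2) and the standard library are available. Lean on these libraries where they do the work, as an engineer would, in place of code of your own. Each camera call takes 0.05 s, during which the arm holds its last target. There are 200 camera calls.

### The job

Tidy the trolley after the blood draws: take the lid off the yellow pail and set it down on the trolley top, tip the used tube holders off the steel tray into the pail, set the empty tray flat on the trolley top again away from the pail, and put the lid back so that it sits level and home on the pail. Stand every fallen square bottle upright on the dark rubber mat (at any time), and leave the other things on the trolley where they are.

Things in the scene. Friction and masses are not known exactly. Their poses are not given: they have to be found in the camera images.
- pail: Round open yellow plastic pail, 110 mm tall, outer radius 66 mm at the foot and 80 mm at the rim, walls 4 mm; fixed to the trolley top. Origin: centre of its underside. The lid covers it at the start
- lid: Loose yellow disc lid, 120 g: plug of radius 64 mm, 8 mm deep, under a flange of radius 88 mm, 6 mm thick; on top a round grey knob, 30 mm in diameter. Origin: centre of the plug's underside; flange 8 to 14 mm, knob 14 to 50 mm above it; z axis up through the knob. Closed: flange on the rim, origin 102 mm above the pail's, no latch. Off: it rests on its plug
- tray: Loose polished steel tray, 250 g, 140 mm (x) by 110 mm (y), floor 4 mm, walls 28 mm high on the long sides and back (+x end); front (-x end) open: the pouring lip. Upright grip tab at the back, 50 mm wide (y), 10 mm thick (x), 82 mm high. Origin: centre of the underside. The holders slide off at a tilt above about 25 degrees
- tray_lip (a point): Middle of the tray's open front edge, on the floor's upper face: (-70, 0, 4) mm in the tray's frame
- tray_grip (a point): On the grip tab, 16 mm below its top: (71, 0, 66) mm in the tray's frame; pinch the tab along the tray's x
- holder0: Used blood-tube holder, a solid white plastic barrel 22 mm in diameter with a flange 30 mm in diameter and 5 mm thick at its base, 32 mm tall overall, 15 g; stands on its flange on the tray at the start. Origin: centre of the flange's underside; z axis: along the barrel. May be absent
- holder1: Used blood-tube holder, a solid white plastic barrel 22 mm in diameter with a flange 30 mm in diameter and 5 mm thick at its base, 32 mm tall overall, 15 g; stands on its flange on the tray at the start. Origin: centre of the flange's underside; z axis: along the barrel. May be absent
- holder2: Used blood-tube holder, a solid white plastic barrel 22 mm in diameter with a flange 30 mm in diameter and 5 mm thick at its base, 32 mm tall overall, 15 g; stands on its flange on the tray at the start. Origin: centre of the flange's underside; z axis: along the barrel. May be absent
- holder3: Used blood-tube holder, a solid white plastic barrel 22 mm in diameter with a flange 30 mm in diameter and 5 mm thick at its base, 32 mm tall overall, 15 g; stands on its flange on the tray at the start. Origin: centre of the flange's underside; z axis: along the barrel. May be absent
- holder4: Used blood-tube holder, a solid white plastic barrel 22 mm in diameter with a flange 30 mm in diameter and 5 mm thick at its base, 32 mm tall overall, 15 g; stands on its flange on the tray at the start. Origin: centre of the flange's underside; z axis: along the barrel. May be absent
- mat: Dark rubber mat, 300 mm (x) by 380 mm (y), 3 mm thick, fixed to the trolley top. Origin: centre of its underside
- bottle0: White square plastic bottle, body 46 x 46 mm and 84 mm long, then a 12 mm neck of radius 13 mm and a 24 mm grey cap of radius 15 mm, 120 mm in total. Starts lying on one flat side on the mat, cap roughly away from the robot. Origin: on the axis at half the total height; z axis: along the bottle from base to cap. 160 g. May be absent
- bottle1: White square plastic bottle, body 46 x 46 mm and 70 mm long, then a 12 mm neck of radius 13 mm and a 24 mm grey cap of radius 15 mm, 106 mm in total. Starts lying on one flat side on the mat, cap roughly away from the robot. Origin: on the axis at half the total height; z axis: along the bottle from base to cap. 160 g. May be absent
- bottle2: White square plastic bottle, body 40 x 40 mm and 70 mm long, then a 12 mm neck of radius 13 mm and a 24 mm grey cap of radius 15 mm, 106 mm in total. Starts lying on one flat side on the mat, cap roughly away from the robot. Origin: on the axis at half the total height; z axis: along the bottle from base to cap. 160 g. May be absent
- gauze_jar: Bystander: glass gauze jar with steel lid, 56 mm in diameter, 75 mm tall, origin under its centre
- steel_cup: Bystander: open steel cup, 52 mm in diameter, 60 mm tall, origin under its centre
- tape_roll: Bystander: roll of paper tape lying flat, 60 mm in diameter, 24 mm tall, origin under its centre
- spray: Bystander: round clear bottle with black cap, 48 mm in diameter, 130 mm tall, standing upright, origin under its centre; it is not one of the fallen bottles
Not all that is in view belongs to the job. What is shaped like the tray but green is not meant. Leave any pink look-alike of the bottle0 alone.

How it is judged:
On the way, in this order (a step that is already met when the one before it is completed fails the run):
1. the lid is off the pail and set down on the trolley top (horizontal distance between lid and pail above 0.13 m and height (world z) of lid below 0.07 m), for 0.2 s.
2. the tray is tipped with its lip over the pail (angle between tray's own z axis and vertical above 0.2 rad and horizontal distance between tray_lip and pail below 0.09 m and height (world z) of tray_lip above 0.1 m).
3. all the holders are in the pail (horizontal distance between each of holder0, holder1, holder2, holder3, holder4 and pail below 0.08 m and z of holder0 in the frame of pail between 0 and 0.1 m and z of holder1 in the frame of pail between 0 and 0.1 m and z of holder2 in the frame of pail between 0 and 0.1 m and z of holder3 in the frame of pail between 0 and 0.1 m and z of holder4 in the frame of pail between 0 and 0.1 m), for 0.2 s.
At the end, for the whole second after the job is handed in: Holders inside the pail; lid level on it, flange on the rim, within 15 mm of centred; tray flat on the trolley top, its centre over 120 mm from the pail's; every bottle present upright (within 0.1 rad), its axis within the mat outline; all at rest (all of step 3 and horizontal distance between lid and pail below 0.015 m and z of lid in the frame of pail between 0.098 and 0.106 m and angle between lid's own z axis and vertical below 0.06 rad and angle between tray's own z axis and vertical below 0.08 rad and height (world z) of tray between -0.01 and 0.012 m and horizontal distance between tray and pail above 0.12 m and linear speed of each of tray, bottle0, bottle1, bottle2 below 0.03 m/s and angle between each of bottle0, bottle1, bottle2's own z axis and vertical below 0.1 rad and x of bottle0 in the frame of mat between -0.15 and 0.15 m and y of bottle0 in the frame of mat between -0.19 and 0.19 m and z of bottle0 in the frame of mat between 0.045 and 0.07 m and x of bottle1 in the frame of mat between -0.15 and 0.15 m and y of bottle1 in the frame of mat between -0.19 and 0.19 m and z of bottle1 in the frame of mat between 0.045 and 0.07 m and x of bottle2 in the frame of mat between -0.15 and 0.15 m and y of bottle2 in the frame of mat between -0.19 and 0.19 m and z of bottle2 in the frame of mat between 0.045 and 0.07 m); the robot touches nothing.
It fails at once if the gauze jar is pushed more than 50 mm away or tipped over (distance of gauze_jar from where it was at the start of the episode above 0.05 m or angle between gauze_jar's own z axis and vertical above 0.6 rad).
It fails at once if the steel cup is pushed more than 50 mm away or tipped over (distance of steel_cup from where it was at the start of the episode above 0.05 m or angle between steel_cup's own z axis and vertical above 0.6 rad).
It fails at once if the tape roll is pushed more than 50 mm away or tipped over (distance of tape_roll from where it was at the start of the episode above 0.05 m or angle between tape_roll's own z axis and vertical above 0.6 rad).
It fails at once if the spray is pushed more than 50 mm away or tipped over (distance of spray from where it was at the start of the episode above 0.05 m or angle between spray's own z axis and vertical above 0.6 rad).
Of bottle0, bottle1, bottle2 only 2 to 3 are there at a start; the rules pass over those that are not, and their reading is None.
Of holder0, holder1, holder2, holder3, holder4 only 3 to 5 are there at a start; the rules pass over those that are not, and their reading is None.
At some moment in a run one of bottle0, bottle1, bottle2 may be knocked a few centimetres aside while the robot is not near it.
It also fails if it takes over 210 s, if anything falls off the work surface, if the arm or the gripper's body presses on something with over 40 N, if the wrist force passes 120 N, or if a joint passes its speed limit or range.

## Working session

There is one attempt and no reset: what is moved stays moved. The work goes in short steps, Python scripts to look and compute and a shell command to move; the robot and the scene stay as the last step left them, time stands still between calls to the robot, and variables do not carry over. Pictures are saved under pics/ and viewed, at most 14 in all, crops included, and the job is handed in when it is done.

```bash
mkdir -p pics; ls; cat > h.py <<'E'
import numpy as np,cv2
from rig import telemetry,grab_frame,order
from scipy.spatial.transform import Rotation as R
def rot(c):
    r=np.array(c["rotation"]); 
    return r if r.shape==(3,3) else R.from_quat(r).as_matrix()
def cloud(c):
    K=c["K"];d=c["depth"];v,u=np.mgrid[:d.shape[0],:d.shape[1]]
    p=np.dstack([(u-K[0][2])/K[0][0]*d,(v-K[1][2])/K[1][1]*d,d])
    return p@rot(c).T+np.array(c["xyz"])
def ray(c,u,v,z):
    K=c["K"];d=rot(c)@np.array([(u-K[0][2])/K[0][0],(v-K[1][2])/K[1][1],1]);o=np.array(c["xyz"])
    return o+d*(z-o[2])/d[2]
def save(c,n,box=None,s=1):
    im=c["frame"]
    if box: im=im[box[1]:box[3],box[0]:box[2]]
    cv2.imwrite("pics/"+n,cv2.cvtColor(cv2.resize(im,None,fx=s,fy=s,interpolation=cv2.INTER_CUBIC),cv2.COLOR_RGB2BGR))
E
python3 - <<'E'
from h import *
import pickle
o=telemetry.get_obs();print(o["t"],o["position"],o["orientation"],R.from_quat(o["orientation"]).as_matrix().round(3))
for n in("scene","top"):
    c=grab_frame(n);save(c,n+"0.png");pickle.dump(c,open(n+"0.pkl","wb"));print(n,c["xyz"],c["K"],rot(c).round(3))
E
```

```text
pics
0.0 [0.22430945 0.50157764 0.21781633] [ 2.08839602e-01  9.77949471e-01 -8.48372691e-04 -3.63475921e-04] [[-0.913  0.408 -0.001]
 [ 0.408  0.913 -0.002]
 [ 0.    -0.002 -1.   ]]
scene [ 1.20733243 -0.36714673  0.75540959] [[455.18922335   0.         283.36259115]
 [  0.         455.18922335 212.37657948]
 [  0.           0.           1.        ]] [[ 0.429  0.558 -0.71 ]
 [ 0.903 -0.25   0.349]
 [ 0.017 -0.791 -0.611]]
top [0.3228117  0.01688993 0.88999256] [[379.66944068   0.         271.21153166]
 [  0.         379.66944068 216.18532006]
 [  0.           0.           1.        ]] [[-0.025 -0.981  0.19 ]
 [-1.     0.025 -0.001]
 [-0.004 -0.19  -0.982]]
```

View pics/scene0.png

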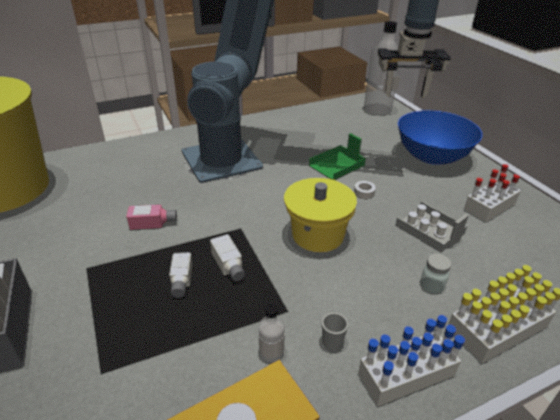

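View pics/top0.png

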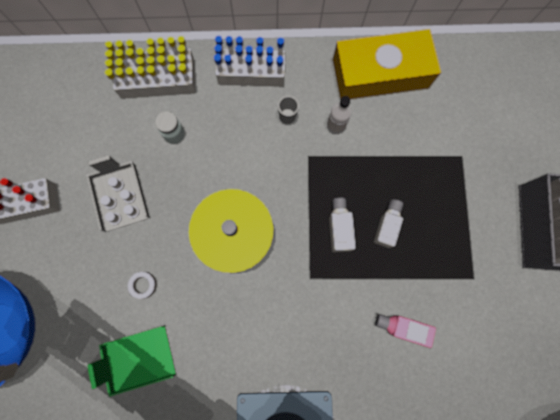

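The top view shows the closed yellow pail at (230,230). The steel tray is at (120,195), with its tab at the far end (103,163) and five holders on it. The mat spans (308–472, 156–278), with white bottles at (343,225) and (391,225). Bystanders are the jar (168,125), cup (288,107), spray (340,112) and tape (141,286).

There are two look-alike pairs:
- **Trays:** grey steel (120,195) or green (140,360). I take the grey one, because green is excluded.
- **Bottles:** white (343,225) and (391,225), or pink (410,330). I take the white ones, because they lie on the mat and pink is excluded.

```bash
cat > m.py <<'E'
from h import *
import pickle
c=pickle.load(open("top0.pkl","rb"));s=pickle.load(open("scene0.pkl","rb"))
a=c["frame"][140:400,75:455];cv2.imwrite("pics/crop.png",cv2.cvtColor(cv2.resize(a,None,fx=2,fy=2),cv2.COLOR_RGB2BGR))
P=cloud(c);Q=cloud(s)
def st(P,c,box,lo,hi,name):
    x0,y0,x1,y1=box;p=P[y0:y1,x0:x1].reshape(-1,3);im=c["frame"][y0:y1,x0:x1].reshape(-1,3)
    k=(p[:,2]>lo)&(p[:,2]<hi);q=p[k];r=cv2.minAreaRect((q[:,:2]*1000).astype(np.float32))
    print(name,len(q),"mean",q.mean(0).round(4),"z95",np.percentile(q[:,2],[50,95]).round(4),"rect c",np.round(r[0],1),"size",np.round(r[1],1),"ang",round(r[2],1))
    return q
print("floor z",np.median(P[300:320,200:300,2]), "mat z",np.median(P[250:270,330:460,2]))
for P_,c_,t,bx in((P,c,"top",dict(knob=(215,215,245,245),lid=(180,180,285,280),tray=(80,145,155,235),b1=(325,190,362,258),b2=(374,192,410,255))),
  (Q,s,"scn",dict(knob=(305,175,335,205),lid=(275,175,365,255),tray=(390,195,475,250),b1=(205,230,250,285),b2=(163,248,198,300)))):
    for n,b in bx.items():
        lo,hi=dict(knob=(.13,.2),lid=(.105,.13),tray=(.012,.1),b1=(.012,.1),b2=(.012,.1))[n]
        st(P_,c_,b,lo,hi,t+" "+n)
for n,b in dict(jar=(150,105,190,145),cup=(272,92,305,126),spray=(322,90,360,130),tape=(122,268,162,302),green=(85,320,185,400)).items(): st(P,c,b,.01,.25,n)
st(P,c,(80,145,155,235),.05,.1,"tab"); st(Q,s,(390,195,475,250),.05,.1,"tab s")
q=P[160:275,310:470];print("mat corners",[ray(c,u,v,.003)[:2].round(3) for u,v in((308,157),(463,156),(473,277),(309,278))])
# lid from contour
hsv=cv2.cvtColor(c["frame"],cv2.COLOR_RGB2HSV);m=cv2.inRange(hsv,(25,150,100),(35,255,255));m[:170]=0;m[280:]=0
k=max(cv2.findContours(m,0,2)[0],key=cv2.contourArea);(u,v),rr=cv2.minEnclosingCircle(k)
print("lid ray",u,v,rr,ray(c,u,v,.116))
E
python3 m.py
```

```text
floor z 0.000208669400265038 mat z 0.003449606435761643
top knob 199 mean [0.4446 0.0997 0.1509] z95 [0.1523 0.1545] rect c [445.8 100.1] size [28.  28.9] ang 88.7
top lid 5373 mean [0.4443 0.1003 0.1168] z95 [0.1168 0.119 ] rect c [446.9 100.3] size [173.9 174.3] ang 88.6
top tray 1442 mean [0.5645 0.3832 0.0353] z95 [0.0302 0.081 ] rect c [552.3 379.3] size [146.3 111.4] ang 16.6
top b1 1053 mean [ 0.4573 -0.1413  0.0451] z95 [0.0483 0.0515] rect c [ 465.9 -144. ] size [120.4  46.7] ang 1.2
top b2 845 mean [ 0.4608 -0.2526  0.039 ] z95 [0.0421 0.0453] rect c [ 467.  -258.2] size [ 41.4 106.2] ang 68.7
scn knob 163 mean [0.4531 0.0993 0.1454] z95 [0.1488 0.1534] rect c [448.4 102.3] size [29.8 31.4] ang 43.4
scn lid 2370 mean [0.4567 0.0976 0.1166] z95 [0.1166 0.1187] rect c [448.6 101.7] size [173.9 174.4] ang 15.9
scn tray 1438 mean [0.5643 0.3896 0.0312] z95 [0.0268 0.0746] rect c [540.5 425.6] size [147.5 212.1] ang 17.7
scn b1 945 mean [ 0.4736 -0.1458  0.0414] z95 [0.0465 0.051 ] rect c [ 468.4 -142.6] size [122.4  46.2] ang 1.7
scn b2 779 mean [ 0.4758 -0.2564  0.0371] z95 [0
[... 318 characters left out ...]
 [0.0774 0.1303] rect c [ 749.3 -164.9] size [ 53.1 114.3] ang 67.3
tape 401 mean [0.3399 0.3122 0.0226] z95 [0.0236 0.0264] rect c [340.5 312.9] size [59.5 57.7] ang 88.8
green 945 mean [0.1631 0.3613 0.0414] z95 [0.0292 0.0827] rect c [178.5 319.2] size [110.3 147.1] ang 14.8
tab 238 mean [0.6153 0.3963 0.072 ] z95 [0.0754 0.0835] rect c [616.8 398.6] size [11.2 50.7] ang 17.3
tab s 175 mean [0.6182 0.4024 0.0695] z95 [0.0707 0.083 ] rect c [582.9 455.6] size [ 22.4 185.5] ang 33.4
mat corners [array([ 0.64 , -0.078]), array([ 0.632, -0.457]), array([ 0.34 , -0.445]), array([ 0.347, -0.067])]
lid ray 230.57977294921875 230.6792449951172 41.807865142822266 [0.44422094 0.100929   0.116     ]
```

View pics/crop.png

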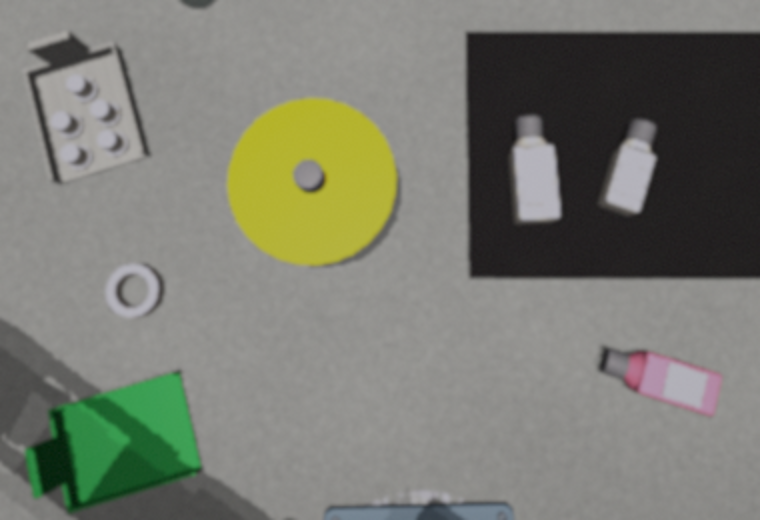

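The crop confirms both choices: the grey steel tray with five white holders, and the two white bottles on the mat. The green tray and pink bottle stay put. Lid first; the pail is at about (0.446, 0.1005).

```bash
cat > go.py <<'E'
# usage: go.py x y z [rx ry rz world-frame rotvec deg to apply]  -> tool-frame shift/turn needed from the measured pose
import sys;from h import *
o=telemetry.get_obs();Rm=R.from_quat(o["orientation"]);a=list(map(float,sys.argv[1:]))
print("t",round(o["t"],2),"p",np.round(o["position"],4),"F",np.round(o["contact_force"],1),"q",np.round(o["q"],3),"gap",round(o["finger_gap"],3))
print("axes",Rm.as_matrix().round(3).tolist())
if len(a)>=3: print("shift",(Rm.inv().apply(np.array(a[:3])-o["position"])*1000).round(1),"mm")
if len(a)==6: print("turn",Rm.inv().apply(a[3:]).round(1))
E
python3 go.py 0.446 0.1005 0.20
```

```text
t 0.1 p [0.2244 0.5016 0.2179] F [-0.3  0.2 -0.7] q [ 0.947  0.259  1.536 -0.     1.348 -0.203] gap 1.002
axes [[-0.913, 0.409, -0.001], [0.409, 0.913, -0.001], [0.0, -0.002, -1.0]]
shift [-366.2 -275.5   18.2] mm
```

```bash
python3 -m creep '[[0.7,[-0.0305,-0.023,0.0015],[0,0,0]],[0.7,[-0.0305,-0.023,0.0015],[0,0,0]],[0.7,[-0.0305,-0.023,0.0015],[0,0,0]],[0.7,[-0.0305,-0.023,0.0015],[0,0,0]],[0.7,[-0.0305,-0.023,0.0015],[0,0,0]],[0.7,[-0.0305,-0.023,0.0015],[0,0,0]],[0.7,[-0.0305,-0.023,0.0015],[0,0,0]],[0.7,[-0.0305,-0.023,0.0015],[0,0,0]],[0.7,[-0.0305,-0.023,0.0015],[0,0,0]],[0.7,[-0.0305,-0.023,0.0015],[0,0,0]],[0.7,[-0.0305,-0.023,0.0015],[0,0,0]],[0.7,[-0.0305,-0.023,0.0015],[0,0,0]],[0.7,[0,0,0],[0,0,0]],[0.7,[0,0,0],[0,0,0]]]' 20; python3 go.py 0.446 0.1005 0.121
```

```text
t: 1.5
position: [0.4458, 0.1001, 0.2002]
orientation: [0.21, 0.978, 0.0, -0.001]
contact_force: [0.1, 0.2, -0.4]
finger_gap: 0.7
gripper_force: 0.0
t 1.5 p [0.4458 0.1001 0.2002] F [ 0.1  0.2 -0.4] q [-0.024  0.105  1.773  0.     1.265 -1.172] gap 0.7
axes [[-0.912, 0.411, -0.001], [0.411, 0.912, 0.0], [0.001, -0.0, -1.0]]
shift [-0.1  0.5 79.2] mm
```

```bash
python3 -m creep '[[0.7,[0,0,0.02],[0,0,0]],[0.7,[0,0,0.02],[0,0,0]],[0.7,[0,0,0.02],[0,0,0]],[0.7,[0,0,0.018],[0,0,0]],[0.7,[0,0,0],[0,0,0]],[0.2,[0,0,0],[0,0,0]],[0.2,[0,0,0],[0,0,0]],[0.2,[0,0,0],[0,0,0]],[0.2,[0,0,0],[0,0,0]],[0.2,[0,0,0],[0,0,0]],[0.2,[0,0,-0.01],[0,0,0]],[0.2,[0,0,-0.02],[0,0,0]],[0.2,[0,0,-0.025],[0,0,0]],[0.2,[0,0,-0.025],[0,0,0]],[0.2,[0,0,0],[0,0,0]]]' 20; python3 go.py 0.64 0.09 0.20
```

```text
t: 3.0
position: [0.4482, 0.1005, 0.2063]
orientation: [0.209, 0.978, 0.001, 0.003]
contact_force: [0.6, 0.1, -1.5]
finger_gap: 0.318
gripper_force: 20.0
t 3.0 p [0.4482 0.1005 0.2063] F [ 0.6  0.1 -1.5] q [-0.023  0.099  1.764 -0.     1.272 -1.173] gap 0.318
axes [[-0.913, 0.409, 0.007], [0.409, 0.913, -0.0], [-0.006, 0.003, -1.0]]
shift [-179.3   68.7    7.6] mm
```

```bash
python3 -m creep '[[0.2,[-0.01,0.004,0],[0,0,0]],[0.2,[-0.02,0.008,0],[0,0,0]],[0.2,[-0.03,0.011,0],[0,0,0]],[0.2,[-0.03,0.011,0],[0,0,0]],[0.2,[-0.03,0.011,0],[0,0,0]],[0.2,[-0.03,0.011,0.02],[0,0,0]],[0.2,[-0.02,0.008,0.025],[0,0,0]],[0.2,[-0.01,0.004,0.03],[0,0,0]],[0.2,[0,0,0.03],[0,0,0]],[0.2,[0,0,0.03],[0,0,0]],[0.2,[0,0,0.02],[0,0,0]],[0.2,[0,0,0.01],[0,0,0]],[0.2,[0,0,0],[0,0,0]],[0.2,[0,0,0],[0,0,0]]]'; python3 go.py 0.64 0.09 0.0205
```

```text
t: 4.4
position: [0.6385, 0.0891, 0.0377]
orientation: [0.209, 0.978, 0.0, 0.0]
contact_force: [-0.1, 0.7, -1.9]
finger_gap: 0.318
gripper_force: 20.0
t 4.4 p [0.6385 0.0891 0.0377] F [-0.1  0.7 -1.9] q [-0.034  0.584  1.504 -0.     1.053 -1.184] gap 0.318
axes [[-0.913, 0.409, 0.0], [0.409, 0.913, -0.0], [-0.0, 0.0, -1.0]]
shift [-1.   1.4 17.2] mm
```

```bash
python3 -m creep '[[0.2,[0,0,0.008],[0,0,0]],[0.2,[0,0,0.005],[0,0,0]],[0.2,[0,0,0.003],[0,0,0]],[0.2,[0,0,0.001],[0,0,0]],[0.2,[0,0,0],[0,0,0]],[0.7,[0,0,0],[0,0,0]],[0.7,[0,0,0],[0,0,0]],[0.7,[0,0,0],[0,0,0]],[0.7,[0,0,-0.03],[0,0,0]],[0.7,[0,0,-0.04],[0,0,0]],[0.7,[0,0,-0.05],[0,0,0]],[0.7,[0,0,-0.05],[0,0,0]],[0.7,[0,0,0],[0,0,0]]]'; python3 - <<'E'
from h import *
c=grab_frame("top");P=cloud(c)
save(c,"lid1.png")
for n,lo,hi in(("knob",.035,.07),("flange",.009,.02)):
    k=(P[...,2]>lo)&(P[...,2]<hi)&(abs(P[...,0]-.64)<.105)&(abs(P[...,1]-.09)<.105);q=P[k];print(n,len(q),q.mean(0),cv2.minAreaRect((q[:,:2]*1000).astype(np.float32)))
E
python3 go.py 0.6165 0.398 0.17 0 0 -49
```

```text
t: 5.7
position: [0.6425, 0.0891, 0.1998]
orientation: [0.209, 0.978, 0.001, 0.008]
contact_force: [0.9, -0.5, 0.7]
finger_gap: 0.701
gripper_force: 0.0
knob 17 [ 0.73383117 -0.01120613  0.05208879] ((733.468505859375, -11.84945297241211), (11.896244049072266, 2.802579164505005), 37.46420669555664)
flange 1553 [0.62105893 0.0456482  0.01432873] ((646.2390747070312, 36.27261734008789), (85.70541381835938, 213.05575561523438), 69.23336029052734)
t 5.75 p [0.6407 0.0891 0.1958] F [-0.2  0.3 -0. ] q [-0.034  0.441  1.327  0.     1.364 -1.184] gap 0.702
axes [[-0.913, 0.408, 0.01], [0.408, 0.913, -0.0], [-0.009, 0.004, -1.0]]
shift [148.5 272.   25.5] mm
turn [ 0.4 -0.2 49. ]
```

View pics/lid1.png

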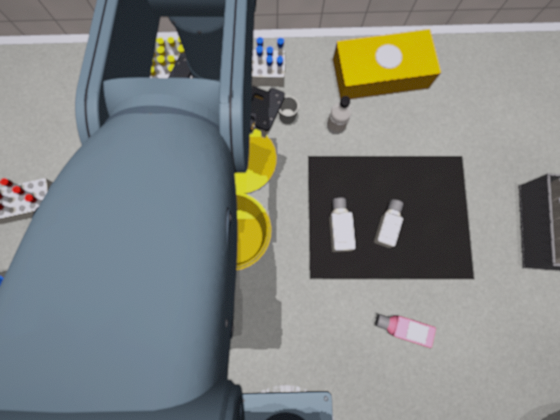

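The lid lies on the trolley top beside the open pail (visible at 258,165), so I go to the tray tab next.

```bash
python3 -m creep '[[0.5,[0.015,0.027,0],[0,0,0]],[0.5,[0.015,0.027,0],[0,0,0]],[0.5,[0.015,0.027,0],[0,0,0]],[0.5,[0.015,0.027,0],[0,0,0]],[0.5,[0.015,0.027,0],[0,0,0]],[0.5,[0.015,0.027,0],[0,0,0]],[0.5,[0.015,0.027,0],[0,0,0]],[0.5,[0.015,0.027,0],[0,0,0]],[0.5,[0.015,0.027,0],[0,0,0]],[0.5,[0.014,0.029,0],[0,0,0]],[0.5,[0,0,0],[0,0,8.2]],[0.5,[0,0,0],[0,0,8.2]],[0.5,[0,0,0],[0,0,8.2]],[0.5,[0,0,0],[0,0,8.2]],[0.5,[0,0,0],[0,0,8.1]],[0.5,[0,0,0],[0,0,8.1]],[0.5,[0,0,0],[0,0,0]],[0.5,[0,0,0],[0,0,0]]]'; python3 go.py 0.6168 0.3986 0.048
```

```text
t: 7.55
position: [0.6127, 0.3981, 0.1892]
orientation: [0.594, 0.804, -0.001, -0.001]
contact_force: [-0.5, -0.2, 0.5]
finger_gap: 0.5
gripper_force: 0.0
t 7.55 p [0.6127 0.3981 0.1892] F [-0.5 -0.2  0.5] q [ 0.424  0.609  1.066 -0.     1.469  0.125] gap 0.5
axes [[-0.294, 0.956, -0.002], [0.956, 0.294, -0.001], [-0.0, -0.002, -1.0]]
shift [ -0.6   4.4 141.2] mm
```

```bash
python3 -m creep '[[0.5,[0,0.0045,0.03],[0,0,0]],[0.5,[0,0,0.03],[0,0,0]],[0.5,[0,0,0.03],[0,0,0]],[0.5,[0,0,0.025],[0,0,0]],[0.5,[0,0,0.018],[0,0,0]],[0.5,[0,0,0.008],[0,0,0]],[0.5,[0,0,0],[0,0,0]],[0.0,[0,0,0],[0,0,0]],[0.0,[0,0,0],[0,0,0]],[0.0,[0,0,0],[0,0,0]],[0.0,[0,0,0],[0,0,0]],[0.0,[0,0,0],[0,0,0]],[0.0,[0,0,0],[0,0,0]]]' 55; python3 go.py 0.6168 0.3986 0.25
```

```text
t: 8.85
position: [0.6177, 0.3997, 0.0502]
orientation: [0.596, 0.803, 0.0, 0.0]
contact_force: [0.3, 0.4, 1.8]
finger_gap: 0.105
gripper_force: 55.0
t 8.85 p [0.6177 0.3997 0.0502] F [0.3 0.4 1.8] q [0.423 0.716 1.22  0.    1.206 0.128] gap 0.105
axes [[-0.291, 0.957, 0.001], [0.957, 0.291, 0.0], [0.0, 0.001, -1.0]]
shift [  -0.8   -1.  -199.8] mm
```

```bash
python3 -m creep '[[0.0,[0,0,-0.005],[0,0,0]],[0.0,[0,0,-0.012],[0,0,0]],[0.0,[0,0,-0.02],[0,0,0]],[0.0,[0,0,-0.025],[0,0,0]],[0.0,[0,0,-0.03],[0,0,0]],[0.0,[0,0,-0.03],[0,0,0]],[0.0,[0,0,-0.03],[0,0,0]],[0.0,[0,0,-0.025],[0,0,0]],[0.0,[0,0,-0.015],[0,0,0]],[0.0,[0,0,-0.008],[0,0,0]],[0.0,[0,0,0],[0,0,0]],[0.0,[0,0,0],[0,0,0]]]'; python3 go.py 0.559 0.135 0.25; python3 - <<'E'
from h import *
save(grab_frame("scene"),"lift.png")
E
```

```text
t: 10.05
position: [0.6171, 0.3994, 0.2487]
orientation: [0.596, 0.803, -0.001, -0.0]
contact_force: [-0.6, 1.0, -3.5]
finger_gap: 0.099
gripper_force: 55.0
t 10.05 p [0.6171 0.3994 0.2487] F [-0.6  1.  -3.5] q [ 0.423  0.596  0.948 -0.     1.6    0.128] gap 0.099
axes [[-0.291, 0.957, -0.001], [0.957, 0.291, -0.001], [-0.0, -0.002, -1.0]]
shift [-236.1 -132.4   -1.1] mm
```

View pics/lift.png

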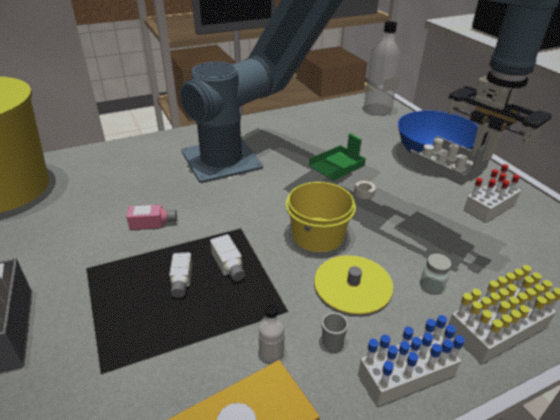

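The tray is up and level at (445,155) with the holders on it. The pail is open at (320,205) and the lid lies at (353,284). Carrying the tray over the pail.

```bash
python3 -m creep '[[0.0,[-0.004,-0.002,0],[0,0,0]],[0.0,[-0.010,-0.006,0],[0,0,0]],[0.0,[-0.016,-0.009,0],[0,0,0]],[0.0,[-0.022,-0.012,0],[0,0,0]],[0.0,[-0.022,-0.013,0],[0,0,0]],[0.0,[-0.022,-0.013,0],[0,0,0]],[0.0,[-0.022,-0.013,0],[0,0,0]],[0.0,[-0.022,-0.013,0],[0,0,0]],[0.0,[-0.022,-0.012,0],[0,0,0]],[0.0,[-0.022,-0.012,0],[0,0,0]],[0.0,[-0.020,-0.011,0],[0,0,0]],[0.0,[-0.016,-0.009,0],[0,0,0]],[0.0,[-0.010,-0.005,0],[0,0,0]],[0.0,[-0.005,-0.002,0],[0,0,0]],[0.0,[0,0,0],[0,0,0]],[0.0,[0,0,0],[0,0,0]],[0.0,[0,0,0],[0,0,0]]]'; python3 go.py 0.559 0.135 0.25
```

```text
t: 11.8
position: [0.5595, 0.1371, 0.2495]
orientation: [0.595, 0.804, 0.0, -0.0]
contact_force: [-0.3, 0.3, -3.2]
finger_gap: 0.102
gripper_force: 55.0
t 11.8 p [0.5595 0.1371 0.2495] F [-0.3  0.3 -3.2] q [ 0.047  0.288  1.42   0.     1.434 -0.249] gap 0.102
axes [[-0.291, 0.957, -0.0], [0.957, 0.291, 0.0], [0.0, -0.0, -1.0]]
shift [-1.9 -1.1 -0.5] mm
```

```bash
python3 -m creep '[[0.0,[-0.002,-0.001,0],[-2,0,0]],[0.0,[0,0,0],[-3,0,0]],[0.0,[0,0,0],[-3,0,0]],[0.0,[0,0,0],[-3,0,0]],[0.0,[0,0,0],[-3,0,0]],[0.0,[0,0,0],[-3,0,0]],[0.0,[0,0,0],[-3,0,0]],[0.0,[0,0,0],[-2,0,0]],[0.0,[0,0,0],[-2,0,0]],[0.0,[0,0,0],[-2,0,0]],[0.0,[0,0,0],[-2,0,0]],[0.0,[0,0,0],[-2,0,0]],[0.0,[0,0,0],[-2,0,0]],[0.0,[0,0,0],[-2,0,0]],[0.0,[0,0,0],[-2,0,0]],[0.0,[0,0,0],[-2,0,0]],[0.0,[0,0,0],[-2,0,0]],[0.0,[0,0,0],[0,0,0]],[0.0,[0,0,0],[0,0,0]],[0.0,[0,0,0],[0,0,0]]]'; python3 go.py 0.559 0.135 0.25;python3 - <<'E'
from h import *
save(grab_frame("scene"),"tilt.png",(220,60,500,270),2)
E
```

```text
t: 13.8
position: [0.5594, 0.1344, 0.2501]
orientation: [0.559, 0.755, 0.275, 0.204]
contact_force: [0.0, 0.3, -2.5]
finger_gap: 0.103
gripper_force: 55.0
t 13.8 p [0.5594 0.1344 0.2501] F [ 0.   0.3 -2.5] q [-0.137 -0.086  2.062  0.516  0.577 -0.784] gap 0.103
axes [[-0.291, 0.733, 0.615], [0.957, 0.223, 0.187], [-0.0, 0.643, -0.766]]
shift [ 0.7 -0.2 -0.1] mm
```

View pics/tilt.png

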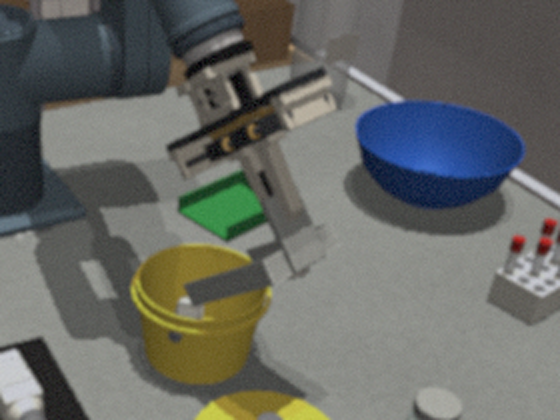

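The tray lip is over the pail. A holder shows inside the pail at (190,305), and the force has dropped by about 0.8 N, roughly the weight of five holders. I level the tray, carry it back and look.

```bash
python3 -m creep '[[0.0,[0,0,0],[2.5,0,0]],[0.0,[0,0,0],[5,0,0]],[0.0,[0,0,0],[5,0,0]],[0.0,[0,0,0],[5,0,0]],[0.0,[0,0,0],[5,0,0]],[0.0,[0,0,0],[5,0,0]],[0.0,[0,0,0],[5,0,0]],[0.0,[0,0,0],[5,0,0]],[0.0,[0,0,0],[2.5,0,0]],[0.0,[0.02,0.012,0],[0,0,0]],[0.0,[0.035,0.02,0],[0,0,0]],[0.0,[0.04,0.023,0],[0,0,0]],[0.0,[0.04,0.023,0],[0,0,0]],[0.0,[0.04,0.023,0],[0,0,0]],[0.0,[0.035,0.02,0],[0,0,0]],[0.0,[0.02,0.01,0],[0,0,0]],[0.0,[0.008,0.003,0],[0,0,0]],[0.0,[0,0,0],[0,0,0]],[0.0,[0,0,0],[0,0,0]]]'; python3 go.py 0.617 0.399 0.052;python3 - <<'E'
from h import *
import pickle
c=grab_frame("scene");pickle.dump(c,open("s2.pkl","wb"));d=grab_frame("top");pickle.dump(d,open("t2.pkl","wb"))
save(d,"a.png",(180,170,280,290),4);save(c,"b.png",(260,80,540,270),2)
a=cv2.imread("pics/a.png");b=cv2.imread("pics/b.png");a=cv2.resize(a,(300,380));cv2.imwrite("pics/ab.png",cv2.resize(np.hstack([a,b]),None,fx=.9,fy=.9))
E
```

```text
t: 15.75
position: [0.6183, 0.3998, 0.2496]
orientation: [0.596, 0.803, -0.0, 0.0]
contact_force: [0.4, -0.5, -1.8]
finger_gap: 0.102
gripper_force: 55.0
t 15.75 p [0.6183 0.3998 0.2496] F [ 0.4 -0.5 -1.8] q [ 4.230e-01  5.970e-01  9.430e-01 -1.000e-03  1.602e+00  1.290e-01] gap 0.102
axes [[-0.29, 0.957, -0.0], [0.957, 0.29, -0.001], [-0.001, -0.0, -1.0]]
shift [ -0.2  -1.4 197.6] mm
```

View pics/ab.png

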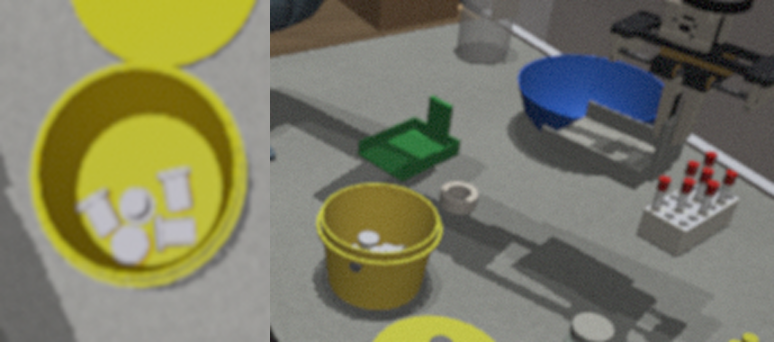

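All five holders lie in the pail (left view), and the tray is empty. Setting the tray down where it was.

```bash
python3 -m creep '[[0.0,[0,0,0.02],[0,0,0]],[0.0,[0,0,0.03],[0,0,0]],[0.0,[0,0,0.035],[0,0,0]],[0.0,[0,0,0.035],[0,0,0]],[0.0,[0,0,0.03],[0,0,0]],[0.0,[0,0,0.02],[0,0,0]],[0.0,[0,0,0.012],[0,0,0]],[0.0,[0,0,0.006],[0,0,0]],[0.0,[0,0,0.004],[0,0,0]],[0.0,[0,0,0.003],[0,0,0]],[0.0,[0,0,0.002],[0,0,0]],[0.0,[0,0,0.001],[0,0,0]],[0.0,[0,0,0],[0,0,0]],[0.0,[0,0,0],[0,0,0]]]'; python3 go.py 0.617 0.399 0.052
```

```text
t: 17.25
position: [0.6183, 0.401, 0.052]
orientation: [0.596, 0.803, 0.0, 0.0]
contact_force: [0.4, -0.5, -2.4]
finger_gap: 0.106
gripper_force: 55.0
t 17.25 p [0.6183 0.401  0.052 ] F [ 0.4 -0.5 -2.4] q [ 0.424  0.716  1.214 -0.     1.211  0.13 ] gap 0.106
axes [[-0.291, 0.957, 0.001], [0.957, 0.291, 0.0], [0.0, 0.001, -1.0]]
shift [-1.5 -1.8  0. ] mm
```

```bash
python3 -m creep '[[0.0,[0,0,0.001],[0,0,0]],[0.0,[0,0,0.001],[0,0,0]],[0.0,[0,0,0],[0,0,0]],[0.5,[0,0,0],[0,0,0]],[0.5,[0,0,0],[0,0,0]],[0.5,[0,0,0],[0,0,0]],[0.5,[0,0,0],[0,0,0]],[0.5,[0,0,-0.02],[0,0,0]],[0.5,[0,0,-0.04],[0,0,0]],[0.5,[0,0,-0.05],[0,0,0]],[0.7,[0,0,-0.04],[0,0,0]],[0.7,[0,0,0],[0,0,0]],[0.7,[0,0,0],[0,0,0]]]' 20; python3 - <<'E'
from h import *
c=grab_frame("top");P=cloud(c);d=grab_frame("scene");Q=cloud(d)
def st(P,x,y,r,lo,hi,n):
    k=(P[...,2]>lo)&(P[...,2]<hi)&(abs(P[...,0]-x)<r)&(abs(P[...,1]-y)<r);q=P[k]
    if len(q)>5: print(n,len(q),q.mean(0).round(4),[np.round(v,1) for v in cv2.minAreaRect((q[:,:2]*1000).astype(np.float32))])
for n,A in(("t",P),("s",Q)):
    st(A,.64,.09,.03,.03,.07,n+"knob");st(A,.64,.09,.1,.0085,.02,n+"flange")
    st(A,.446,.1,.1,.104,.13,n+"rim");st(A,.55,.38,.09,.01,.034,n+"tray");st(A,.467,-.143,.07,.012,.06,n+"b0");st(A,.467,-.257,.062,.012,.06,n+"b2")
E
python3 go.py 0.639 0.089 0.15
```

```text
t: 18.55
position: [0.6187, 0.4011, 0.2013]
orientation: [0.596, 0.803, 0.001, 0.001]
contact_force: [0.2, -0.0, 0.1]
finger_gap: 0.688
gripper_force: 0.0
tknob 150 [0.6341 0.0872 0.0481] [array([636.1,  87.8]), array([28.2, 27.7]), np.float64(88.5)]
tflange 3714 [0.6354 0.0873 0.0143] [array([638.1,  87.2]), array([174.6, 172.1]), np.float64(81.5)]
trim 541 [0.452  0.1054 0.1094] [array([448.3, 101.9]), array([156.5, 156.4]), np.float64(89.2)]
ttray 640 [0.5669 0.3889 0.0221] [array([550.6, 379.7]), array([143. , 111.4]), np.float64(16.9)]
tb0 1055 [ 0.4574 -0.1413  0.0451] [array([ 466.1, -143.7]), array([120.2,  46.3]), np.float64(1.1)]
tb2 842 [ 0.4608 -0.2527  0.0391] [array([ 467.4, -258.1]), array([ 40.5, 106.5]), np.float64(68.7)]
sknob 181 [0.6429 0.0862 0.0452] [array([639.9,  88.7]), array([28.4, 29.1]), np.float64(12.1)]
sflange 3377 [0.6456 0.0854 0.0141] [array([639. ,  89.3]), array([174.1, 175. ]), np.float64(38.8)]
srim 416 [0.4508 0.105  0.1084] [array([450.9, 103.5]), array([157.4, 160.7]), np.float64(48.2)]
stray 701 [0.563  0.3754 0.0206] [array([555. , 381.8]), array([147.5, 117.1]), np.float64(16.4)]
sb0 948 [ 0.4736 -0.1458  0.0414] [array([ 468.3, -142.6]), array([122.3,  46.2]), np.float64(2.3)]
sb2 781 [ 0.4759 -0.2564  0.0371] [array([ 469.5, -256.3]), array([ 41., 108.]), np.float64(69.2)]
t 18.65 p [0.6173 0.4004 0.1978] F [0.1 0.2 0.1] q [ 0.424  0.616  1.033 -0.     1.496  0.13 ] gap 0.695
axes [[-0.29, 0.957, -0.003], [0.957, 0.29, -0.001], [-0.0, -0.003, -1.0]]
shift [-304.2  -69.6   48.2] mm
```

```bash
python3 -m creep '[[0.7,[-0.015,-0.003,0],[0,0,0]],[0.7,[-0.03,-0.007,0],[0,0,0]],[0.7,[-0.035,-0.008,0],[0,0,0]],[0.7,[-0.035,-0.008,0],[0,0,0]],[0.7,[-0.035,-0.008,0],[0,0,0]],[0.7,[-0.035,-0.008,0],[0,0,0]],[0.7,[-0.035,-0.008,0],[0,0,0]],[0.7,[-0.035,-0.008,0.02],[0,0,0]],[0.7,[-0.03,-0.007,0.025],[0,0,0]],[0.7,[-0.019,-0.005,0.025],[0,0,0]],[0.7,[0,0,0],[0,0,0]],[0.7,[0,0,0],[0,0,0]]]' 20; python3 go.py 0.6385 0.0885 0.022
```

```text
t: 19.85
position: [0.6386, 0.089, 0.1286]
orientation: [0.596, 0.803, -0.001, -0.001]
contact_force: [-0.2, 0.2, 1.1]
finger_gap: 0.697
gripper_force: 0.0
t 19.85 p [0.6386 0.089  0.1286] F [-0.2  0.2  1.1] q [-0.034  0.495  1.411  0.     1.239 -0.328] gap 0.697
axes [[-0.289, 0.957, -0.003], [0.957, 0.289, 0.0], [0.001, -0.003, -1.0]]
shift [-6.000e-01  1.000e-01  1.066e+02] mm
```

```bash
python3 -m creep '[[0.7,[0,0,0.03],[0,0,0]],[0.7,[0,0,0.03],[0,0,0]],[0.7,[0,0,0.03],[0,0,0]],[0.7,[0,0,0.016],[0,0,0]],[0.7,[0,0,0],[0,0,0]],[0.2,[0,0,0],[0,0,0]],[0.2,[0,0,0],[0,0,0]],[0.2,[0,0,0],[0,0,0]],[0.2,[0,0,0],[0,0,0]],[0.2,[0,0,0],[0,0,0]],[0.2,[0,0,-0.01],[0,0,0]],[0.2,[0,0,-0.03],[0,0,0]],[0.2,[0,0,-0.04],[0,0,0]],[0.2,[0,0,-0.04],[0,0,0]],[0.2,[0,0,-0.04],[0,0,0]],[0.2,[0,0,-0.01],[0,0,0]],[0.2,[0,0,0],[0,0,0]],[0.2,[0,0,0],[0,0,0]]]'; python3 go.py 0.448 0.1015 0.19
```

```text
t: 21.65
position: [0.6385, 0.0896, 0.192]
orientation: [0.596, 0.803, -0.001, -0.001]
contact_force: [0.2, -0.1, -1.6]
finger_gap: 0.319
gripper_force: 20.0
t 21.65 p [0.6385 0.0896 0.192 ] F [ 0.2 -0.1 -1.6] q [-0.033  0.447  1.326  0.     1.371 -0.328] gap 0.319
axes [[-0.29, 0.957, -0.003], [0.957, 0.29, 0.0], [0.001, -0.002, -1.0]]
shift [  66.7 -178.8    2.5] mm
```

```bash
python3 -m creep '[[0.2,[0.004,-0.01,0],[0,0,0]],[0.2,[0.008,-0.02,0],[0,0,0]],[0.2,[0.010,-0.028,0],[0,0,0]],[0.2,[0.011,-0.03,0],[0,0,0]],[0.2,[0.011,-0.03,0],[0,0,0]],[0.2,[0.011,-0.03,0],[0,0,0]],[0.2,[0.008,-0.02,0],[0,0,0]],[0.2,[0.0037,-0.0108,0],[0,0,0]],[0.2,[0,0,0.02],[0,0,0]],[0.2,[0,0,0.02],[0,0,0]],[0.2,[0,0,0.01],[0,0,0]],[0.2,[0,0,0],[0,0,0]],[0.2,[0,0,0],[0,0,0]]]'; python3 go.py 0.448 0.1015 0.123
```

```text
t: 22.95
position: [0.4492, 0.1014, 0.1436]
orientation: [0.596, 0.803, -0.0, -0.0]
contact_force: [0.4, 0.1, -2.2]
finger_gap: 0.316
gripper_force: 20.0
t 22.95 p [0.4492 0.1014 0.1436] F [ 0.4  0.1 -2.2] q [-0.021  0.167  1.85  -0.     1.125 -0.316] gap 0.316
axes [[-0.29, 0.957, -0.001], [0.957, 0.29, -0.0], [0.0, -0.001, -1.0]]
shift [ 0.4 -1.1 20.6] mm
```

```bash
python3 -m creep '[[0.2,[0,-0.001,0.008],[0,0,0]],[0.2,[0,0,0.005],[0,0,0]],[0.2,[0,0,0.004],[0,0,0]],[0.2,[0,0,0.002],[0,0,0]],[0.2,[0,0,0.001],[0,0,0]],[0.2,[0,0,0],[0,0,0]],[0.7,[0,0,0],[0,0,0]],[0.7,[0,0,0],[0,0,0]],[0.7,[0,0,0],[0,0,0]],[0.7,[0,0,-0.02],[0,0,0]],[0.7,[0,0,-0.04],[0,0,0]],[0.7,[0,0,-0.05],[0,0,0]],[0.7,[0,0,-0.02],[0,0,0]],[0.7,[0,0,0],[0,0,0]]]'; python3 go.py 0.49 -0.257 0.20
```

```text
t: 24.35
position: [0.4502, 0.1012, 0.2569]
orientation: [0.596, 0.803, 0.002, 0.003]
contact_force: [-1.3, -0.5, -0.2]
finger_gap: 0.698
gripper_force: 0.0
t 24.35 p [0.4502 0.1012 0.2569] F [-1.3 -0.5 -0.2] q [-0.021  0.067  1.673  0.     1.394 -0.316] gap 0.698
axes [[-0.291, 0.957, 0.007], [0.957, 0.291, -0.0], [-0.002, 0.007, -1.0]]
shift [-354.2  -66.3   57.2] mm
```

```bash
cat > k.py <<'E'
import numpy as np
from scipy.optimize import least_squares
D=[([.2244,.5016,.2179],[.947,.259,1.536]),([.4458,.1001,.2002],[-.024,.105,1.773]),([.6385,.0891,.0377],[-.034,.584,1.504]),([.6183,.4,.052],[.424,.716,1.214]),([.6173,.4004,.1978],[.424,.616,1.033]),([.4492,.1014,.1436],[-.021,.167,1.85]),([.6171,.3994,.2487],[.423,.596,.948])]
def f(x):
    o=[]
    for p,q in D:
        r=x[0]*np.sin(q[1])+x[1]*np.sin(q[1]+q[2]);z=x[2]+x[0]*np.cos(q[1])+x[1]*np.cos(q[1]+q[2])
        c,s=np.cos(q[0]),np.sin(q[0]);o+=[r*c-x[3]*s-p[0],r*s+x[3]*c-p[1],z-p[2]]
    return o
s=least_squares(f,[.4,.4,0,.11]);print(s.x.round(4),np.abs(s.fun).max())
# tilted pose -> T : tool z (.615,.187,-.766), p (.5594,.1344,.2501), q -.137,-.086,2.062
L1,L2,hT,off=s.x;q=[-.137,-.086,2.062];r=L1*np.sin(q[1])+L2*np.sin(q[1]+q[2]);c,sn=np.cos(q[0]),np.sin(q[0])
w=np.array([r*c-off*sn,r*sn+off*c,hT+L1*np.cos(q[1])+L2*np.cos(q[1]+q[2])]);d=np.array([.615,.187,-.766])
# p = w + T*(d) + (0,0,T)
e=np.array([.5594,.1344,.2501])-w;T=e@(d+[0,0,1])/((d+[0,0,1])@(d+[0,0,1]));print("T",T,e-T*(d+[0,0,1]));h=hT+T
for rr in(.5,.52,.54,.56,.58,.6,.62,.65,.7):
    for tilt in(90,80):
        a=np.radians(tilt);R_=rr-T*np.sin(a);Z=.055-h+T*np.cos(a)
        D2=R_*R_+Z*Z;c3=(D2-L1**2-L2**2)/(2*L1*L2)
        if abs(c3)>1: print(rr,tilt,"no");continue
        q3=np.arccos(c3);q2=np.arctan2(R_,Z)-np.arctan2(L2*np.sin(q3),L1+L2*c3);print(rr,tilt,"q2 %.2f q3 %.2f q5 %.2f"%(q2,q3,np.pi-a-q2-q3))
E
python3 k.py
```

```text
[ 0.5395  0.4071 -0.2116  0.1108] 0.016171424643917964
T 0.3586789239112074 [-0.0010212   0.00237928  0.00078253]
0.5 90 q2 1.58 q3 2.92 q5 -2.93
0.5 80 q2 1.35 q3 2.99 q5 -2.60
0.52 90 q2 1.44 q3 2.86 q5 -2.73
0.52 80 q2 1.18 q3 2.92 q5 -2.35
0.54 90 q2 1.33 q3 2.81 q5 -2.57
0.54 80 q2 1.07 q3 2.85 q5 -2.17
0.56 90 q2 1.25 q3 2.76 q5 -2.44
0.56 80 q2 0.99 q3 2.80 q5 -2.04
0.58 90 q2 1.18 q3 2.71 q5 -2.32
0.58 80 q2 0.93 q3 2.74 q5 -1.93
0.6 90 q2 1.12 q3 2.66 q5 -2.22
0.6 80 q2 0.89 q3 2.69 q5 -1.84
0.62 90 q2 1.08 q3 2.62 q5 -2.13
0.62 80 q2 0.86 q3 2.64 q5 -1.75
0.65 90 q2 1.03 q3 2.55 q5 -2.01
0.65 80 q2 0.83 q3 2.56 q5 -1.65
0.7 90 q2 0.98 q3 2.43 q5 -1.84
0.7 80 q2 0.80 q3 2.44 q5 -1.50
```

```bash
cat > ik.py <<'E'
from h import *
from scipy.optimize import least_squares
Z=lambda a:R.from_euler('z',a);Y=lambda a:R.from_euler('y',a)
def fk(q,x):
    L1,L2,h,off,T,a,b=x
    A=Z(q[0]);B=A*Y(q[1]);C=B*Y(q[2]);W=C*Z(q[3])*Y(q[4])*Z(q[5])*Z(np.pi/2)
    p=A.apply([0,off,h])+B.apply([0,b,L1])+C.apply([a,0,L2])+W.apply([0,0,T]);return p,W
s=lambda v:R.from_quat(np.array(v)/np.linalg.norm(v))
D=[([.2244,.5016,.2179],[.2088,.978,-.0008,-.0004],[.947,.259,1.536,0,1.348,-.203]),([.4458,.1001,.2002],[.21,.978,0,-.001],[-.024,.105,1.773,0,1.265,-1.172]),
([.6385,.0891,.0377],[.209,.978,0,0],[-.034,.584,1.504,0,1.053,-1.184]),([.6183,.401,.052],[.596,.803,0,0],[.424,.716,1.214,0,1.211,.13]),([.6171,.3994,.2487],[.596,.803,-.001,0],[.423,.596,.948,0,1.6,.128]),
([.5594,.1344,.2501],[.559,.755,.275,.204],[-.137,-.086,2.062,.516,.577,-.784]),([.4492,.1014,.1436],[.596,.803,0,0],[-.021,.167,1.85,0,1.125,-.316])]
X=least_squares(lambda x:np.concatenate([fk(q,x)[0]-p for p,o,q in D]),[.54,.4,.15,.11,.36,0,0]);x=X.x
if __name__=="__main__":
    print(x.round(4),"err",abs(X.fun).max(),"rot",[round(np.degrees((fk(q,x)[1].inv()*s(o)).magnitude()),1) for p,o,q in D])
lo=np.array([-3.14,-.91,.19,-1.22,.22,-3.12]);hi=np.array([3.14,2.08,2.58,4.36,2.71,3.12])
def ik(p,W,q0):
    def f(q):
        a,b=fk(q,x);return np.r_[(a-p)*10,(b.inv()*W).as_rotvec()]
    r=least_squares(f,np.clip(q0,lo+1e-3,hi-1e-3),bounds=(lo,hi));return r.x,np.abs(r.fun).max()
def pose(g,azcap,tilt,yaw):
    # grasp point g; tool x horizontal comp along az(azcap+yaw), tilt>0: tool z leans toward +cap side
    W=Z(np.radians(azcap+yaw))*R.from_matrix(np.array([[1,0,0],[0,-1,0],[0,0,-1.]]))*Y(np.radians(tilt))
    return np.array(g)+W.apply([0,0,.019]),W
if __name__=="__main__":
    for nm,az,g,pl in(("b0",1.5,(.463,-.143),(.45,-.11)),("b2",-21.3,(.465,-.256),(.48,-.33))):
      for yaw in(60,80):
        q=np.array([-.5,.2,1.8,0,1.1,.8])
        for st in((g+(.2,),0,0),(g+(.2,),-35,0),(g+(.03,),-35,0),(g+(.25,),-35,0),(pl+(.25,),-35,yaw/2),(pl+(.25,),-35,yaw),(pl+(.25,),0,yaw),(pl+(.25,),30,yaw),(pl+(.25,),55,yaw),(pl+(.055,),55,yaw)):
            p,W=pose(st[0],az,st[1],st[2]);q,e=ik(p,W,q);print(nm,yaw,st,q.round(2),"ERR" if e>.02 else "")
E
python3 ik.py
```

```text
[ 0.5342  0.4262  0.2228  1.4932  0.3671  0.0608 -1.3824] err 0.0002758245813467841 rot [np.float64(0.0), np.float64(0.0), np.float64(0.0), np.float64(0.0), np.float64(0.1), np.float64(0.1), np.float64(0.1)]
b0 60 ((0.463, -0.143, 0.2), 0, 0) [-0.53  0.17  1.74  0.    1.23  1.01] 
b0 60 ((0.463, -0.143, 0.2), -35, 0) [-0.37  0.56  1.33 -0.23  1.82  1.18] 
b0 60 ((0.463, -0.143, 0.03), -35, 0) [-0.37  0.74  1.46 -0.22  1.51  1.25] 
b0 60 ((0.463, -0.143, 0.25), -35, 0) [-0.37  0.52  1.27 -0.24  1.92  1.16] 
b0 60 ((0.45, -0.11, 0.25), -35, 30.0) [-0.19  0.42  1.43 -0.4   1.75  0.85] 
b0 60 ((0.45, -0.11, 0.25), -35, 60) [-0.08  0.3   1.61 -0.55  1.52  0.53] 
b0 60 ((0.45, -0.11, 0.25), 0, 60) [-0.48  0.09  1.71 -0.    1.34  0.02] 
b0 60 ((0.45, -0.11, 0.25), 30, 60) [-0.87  0.11  1.81  0.49  1.45 -0.49] 
b0 60 ((0.45, -0.11, 0.25), 55, 60) [-1.09  0.27  1.89  0.75  1.63 -0.81] 
b0 60 ((0.45, -0.11, 0.055), 55, 60) [-1.09  0.62  2.01  0.79  1.29 -1.14] 
b0 80 ((0.463, -0.143, 0.2), 0, 0) [-0.53  0.17  1.74  0.    1.23  1.01] 
b0 80 ((0.463, -0.143, 0.2), -35, 0) [-0.37  0.56  1.33 -0.2
[... 1438 characters left out ...]
.    1.25  1.23] 
b2 80 ((0.465, -0.256, 0.2), -35, 0) [-0.62  0.65  1.17 -0.15  1.92  1.31] 
b2 80 ((0.465, -0.256, 0.03), -35, 0) [-0.62  0.81  1.3  -0.14  1.62  1.36] 
b2 80 ((0.465, -0.256, 0.25), -35, 0) [-0.62  0.62  1.11 -0.16  2.01  1.3 ] 
b2 80 ((0.48, -0.33, 0.25), -35, 40.0) [-0.53  0.6   1.14 -0.46  1.81  0.69] 
b2 80 ((0.48, -0.33, 0.25), -35, 80) [-0.45  0.39  1.47 -0.62  1.39  0.25] 
b2 80 ((0.48, -0.33, 0.25), 0, 80) [-0.79  0.31  1.44  0.    1.4  -0.25] 
b2 80 ((0.48, -0.33, 0.25), 30, 80) [-1.07  0.4   1.42  0.45  1.6  -0.57] 
b2 80 ((0.48, -0.33, 0.25), 55, 80) [-1.21  0.56  1.41  0.72  1.81 -0.73] 
b2 80 ((0.48, -0.33, 0.055), 55, 80) [-1.21  0.81  1.52  0.7   1.54 -0.96]
```

```bash
cat > gp.py <<'E'
# gp.py gx gy gz azcap tilt yaw : translate first (shift in the present tool axes), then turn in place
import sys;from ik import *
a=list(map(float,sys.argv[1:]));o=telemetry.get_obs();W0=R.from_quat(o["orientation"]);p,W=pose(a[:3],*a[3:])
print("t",round(o["t"],2),"p",np.round(o["position"],4),"F",np.round(o["contact_force"],1),"gap",round(o["finger_gap"],3),"q",np.round(o["q"],2))
print("target TCP",p.round(4),"shift mm",(W0.inv().apply(p-o["position"])*1000).round(1),"turn deg",np.degrees((W0.inv()*W).as_rotvec()).round(1))
E
python3 gp.py .462 -.143 .2 1.5 0 0
```

```text
t 24.35 p [0.4502 0.1012 0.2569] F [-1.3 -0.5 -0.2] gap 0.698 q [-0.02  0.07  1.67  0.    1.39 -0.32]
target TCP [ 0.462 -0.143  0.181] shift mm [-236.9  -60.1   76. ] turn deg [  0.4  -0.3 105.4]
```

```bash
python3 -m creep '[[0.8,[-0.02,-0.005,0],[0,0,0]],[0.8,[-0.035,-0.009,0],[0,0,0]],[0.8,[-0.04,-0.01,0],[0,0,0]],[0.8,[-0.04,-0.01,0],[0,0,0]],[0.8,[-0.04,-0.01,0.02],[0,0,0]],[0.8,[-0.037,-0.01,0.02],[0,0,0]],[0.8,[-0.025,-0.006,0.02],[0,0,0]],[0.8,[0,0,0.015],[0,0,8.4]],[0.8,[0,0,0],[0,0,8.5]],[0.8,[0,0,0],[0,0,8.5]],[0.8,[0,0,0],[0,0,8.5]],[0.8,[0,0,0],[0,0,8.5]],[0.8,[0,0,0],[0,0,8.5]],[0.8,[0,0,0],[0,0,8.5]],[0.8,[0,0,0],[0,0,8.5]],[0.8,[0,0,0],[0,0,8.5]],[0.8,[0,0,0],[0,0,8.5]],[0.8,[0,0,0],[0,0,8.5]],[0.8,[0,0,0],[0,0,8.5]],[0.8,[0,0,0],[0,0,3.5]]]'; python3 gp.py .462 -.143 .12 1.5 -35 0
```

```text
t: 26.35
position: [0.4586, -0.1425, 0.1768]
orientation: [1.0, 0.01, -0.001, -0.001]
contact_force: [-0.0, -0.9, -0.4]
finger_gap: 0.799
gripper_force: 0.0
t 26.35 p [ 0.4586 -0.1425  0.1768] F [-0.  -0.9 -0.4] gap 0.799 q [-0.53  0.17  1.76 -0.    1.22  1.02]
target TCP [ 0.4511 -0.1433  0.1044] shift mm [-7.3  0.7 72.4] turn deg [ -0.2 -34.8  -0.3]
```

```bash
python3 -m creep '[[0.8,[0,0,0],[0,-7,0]],[0.8,[0,0,0],[0,-7,0]],[0.8,[0,0,0],[0,-7,0]],[0.8,[0,0,0],[0,-7,0]],[0.8,[0,0,0],[0,-7,0]],[0.8,[0,0,0],[0,0,0]],[0.8,[0,0,0],[0,0,0]]]'; python3 gp.py .462 -.143 .030 1.5 -35 0; python3 - <<'E'
from h import *
d=grab_frame("scene");Q=cloud(d);save(d,"pre.png",(90,60,420,360),2)
def st(P,x,y,r,lo,hi,n):
    k=(P[...,2]>lo)&(P[...,2]<hi)&(abs(P[...,0]-x)<r)&(abs(P[...,1]-y)<r);q=P[k]
    if len(q)>5: print(n,len(q),q.mean(0).round(4),np.median(q[:,2]).round(4),[np.round(v,1) for v in cv2.minAreaRect((q[:,:2]*1000).astype(np.float32))])
st(Q,.447,.101,.1,.105,.125,"flange");st(Q,.467,-.143,.07,.012,.06,"b0");st(Q,.467,-.257,.062,.012,.06,"b2")
E
```

```text
t: 27.05
position: [0.4591, -0.1426, 0.1764]
orientation: [0.953, 0.013, -0.302, 0.003]
contact_force: [1.0, 0.2, -0.1]
finger_gap: 0.799
gripper_force: 0.0
t 27.05 p [ 0.4591 -0.1426  0.1764] F [ 1.   0.2 -0.1] gap 0.799 q [-0.37  0.58  1.32 -0.23  1.81  1.19]
target TCP [ 0.4511 -0.1433  0.0144] shift mm [ 86.6   0.8 137.1] turn deg [-0.1  0.1  0.1]
flange 2375 [0.4582 0.0971 0.1165] 0.1165 [array([450.8, 101.9]), array([174. , 176.1]), np.float64(20.2)]
b0 944 [ 0.4737 -0.1458  0.0415] 0.0468 [array([ 467.6, -142.5]), array([124.7,  46.3]), np.float64(1.6)]
b2 802 [ 0.4694 -0.2893  0.0371] 0.0404 [array([ 465.1, -291.7]), array([ 41.4, 109.2]), np.float64(65.3)]
```

View pics/pre.png

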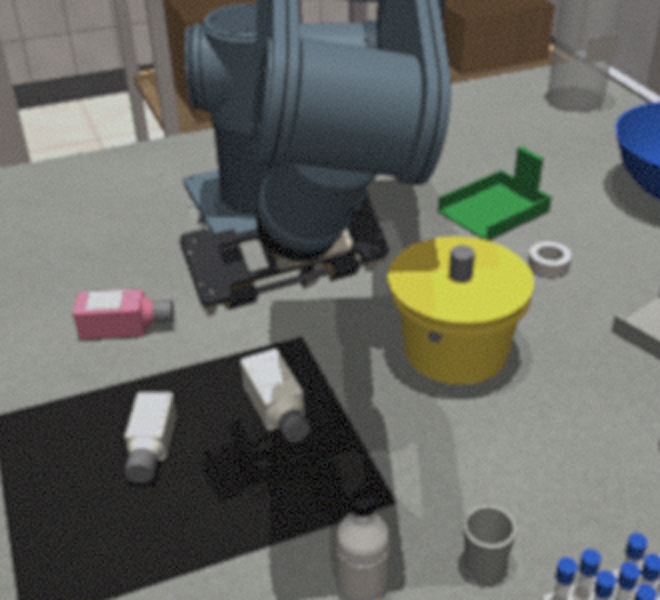

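The lid is back level on the pail (flange top at 0.1165 m, within about 2 mm of centred). Bottle b2 was knocked about 35 mm toward −y. Bottle b0 is unchanged at (270,390) in the crop, so I grasp it with the tool tilted back.

```bash
python3 -m creep '[[0.8,[0.012,0,0.019],[0,0,0]],[0.8,[0.015,0,0.024],[0,0,0]],[0.8,[0.015,0,0.024],[0,0,0]],[0.8,[0.015,0.001,0.024],[0,0,0]],[0.8,[0.013,0,0.02],[0,0,0]],[0.8,[0.01,0,0.015],[0,0,0]],[0.8,[0.0065,0,0.011],[0,0,0]],[0.8,[0,0,0],[0,0,0]],[0.8,[0,0,0],[0,0,0]],[0.3,[0,0,0],[0,0,0]],[0.3,[0,0,0],[0,0,0]],[0.3,[0,0,0],[0,0,0]],[0.3,[0,0,0],[0,0,0]],[0.3,[0,0,0],[0,0,0]]]' 35; python3 gp.py .462 -.143 .250 1.5 -35 0
```

```text
t: 28.5
position: [0.452, -0.1441, 0.0171]
orientation: [0.954, 0.012, -0.301, 0.004]
contact_force: [0.2, 0.6, 2.0]
finger_gap: 0.493
gripper_force: 35.0
t 28.5 p [ 0.452  -0.1441  0.0171] F [0.2 0.6 2. ] gap 0.493 q [-0.37  0.74  1.46 -0.22  1.51  1.25]
target TCP [ 0.4511 -0.1433  0.2344] shift mm [-125.3   -0.8 -177.6] turn deg [-0. -0. -0.]
```

```bash
python3 -m creep '[[0.3,[-0.004,0,-0.006],[0,0,0]],[0.3,[-0.012,0,-0.016],[0,0,0]],[0.3,[-0.018,0,-0.026],[0,0,0]],[0.3,[-0.021,0,-0.03],[0,0,0]],[0.3,[-0.021,0,-0.03],[0,0,0]],[0.3,[-0.021,0,-0.03],[0,0,0]],[0.3,[-0.016,0,-0.022],[0,0,0]],[0.3,[-0.012,0,-0.017],[0,0,0]],[0.3,[0,0,0],[-4.33,0,-6.13]],[0.3,[0,0,0],[-4.33,0,-6.13]],[0.3,[0,0,0],[-4.33,0,-6.13]],[0.3,[0,0,0],[-4.33,0,-6.13]],[0.3,[0,0,0],[-4.33,0,-6.13]],[0.3,[0,0,0],[-4.33,0,-6.13]],[0.3,[0,0,0],[-4.33,0,-6.13]],[0.3,[0,0,0],[-4.33,0,-6.13]],[0.3,[0,0,0],[0,0,0]]]'; python3 gp.py .45 -.11 .250 1.5 55 60
```

```text
t: 30.2
position: [0.4494, -0.1429, 0.2339]
orientation: [0.819, 0.488, -0.258, 0.156]
contact_force: [-0.2, -0.3, -2.0]
finger_gap: 0.491
gripper_force: 35.0
t 30.2 p [ 0.4494 -0.1429  0.2339] F [-0.2 -0.3 -2. ] gap 0.491 q [-0.12  0.3   1.61 -0.57  1.49  0.49]
target TCP [ 0.4574 -0.0963  0.2391] shift mm [ 33.6 -15.1 -30.1] turn deg [ 0.1 90.1  0.2]
```

```bash
python3 -m creep '[[0.3,[0.008,-0.004,-0.007],[0,0,0]],[0.3,[0.017,-0.007,-0.016],[0,0,0]],[0.3,[0.008,-0.004,-0.007],[0,0,0]],[0.3,[0,0,0],[0,6,0]],[0.3,[0,0,0],[0,7.5,0]],[0.3,[0,0,0],[0,7.5,0]],[0.3,[0,0,0],[0,7.5,0]],[0.3,[0,0,0],[0,7.5,0]],[0.3,[0,0,0],[0,7.5,0]],[0.3,[0,0,0],[0,7.5,0]],[0.3,[0,0,0],[0,7.5,0]],[0.3,[0,0,0],[0,7.5,0]],[0.3,[0,0,0],[0,7.5,0]],[0.3,[0,0,0],[0,7.5,0]],[0.3,[0,0,0],[0,6,0]],[0.3,[0,0,0],[0,3,0]],[0.3,[0,0,0],[0,0,0]],[0.3,[0,0,0],[0,0,0]]]'; python3 gp.py .45 -.11 .075 1.5 55 60;python3 - <<'E'
from h import *
d=grab_frame("scene");Q=cloud(d);save(d,"up0.png",(90,60,420,360),2)
k=(Q[...,2]>.15)&(Q[...,2]<.33)&(abs(Q[...,0]-.45)<.08)&(abs(Q[...,1]+.11)<.08)&(d["frame"].min(2)>120)
print(Q[k][:,2].min(),Q[k][:,2].max(),k.sum())
E
```

```text
t: 32.0
position: [0.4589, -0.099, 0.2388]
orientation: [0.763, 0.454, 0.396, -0.235]
contact_force: [0.2, -0.7, -1.4]
finger_gap: 0.491
gripper_force: 35.0
t 32.0 p [ 0.4589 -0.099   0.2388] F [ 0.2 -0.7 -1.4] gap 0.491 q [-1.09  0.28  1.88  0.75  1.63 -0.81]
target TCP [ 0.4574 -0.0963  0.0641] shift mm [-141.8   -2.9  102. ] turn deg [0.1 0.2 0.1]
0.2226964546362743 0.329941608491407 590
```

View pics/up0.png

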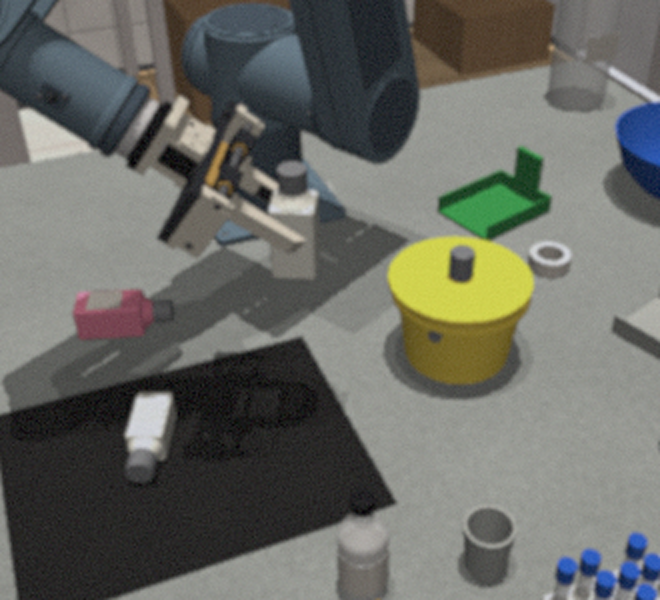

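The bottle hangs upright in the gripper at (293,235) in the crop. Lowering it onto the mat.

```bash
python3 -m creep '[[0.3,[-0.0164,0,0.0115],[0,0,0]],[0.3,[-0.0205,0,0.0143],[0,0,0]],[0.3,[-0.0246,0,0.0172],[0,0,0]],[0.3,[-0.0246,0,0.0172],[0,0,0]],[0.3,[-0.0246,0,0.0172],[0,0,0]],[0.3,[-0.0205,0,0.0143],[0,0,0]],[0.3,[-0.0131,0,0.0092],[0,0,0]],[0.3,[-0.0066,0,0.0046],[0,0,0]],[0.3,[0,0,0],[0,0,0]],[0.3,[0,0,0],[0,0,0]],[0.3,[0,0,0],[0,0,0]]]'; python3 gp.py .45 -.11 .0605 1.5 55 60; python3 - <<'E'
from h import *
for n in("scene","top"):
    d=grab_frame(n);Q=cloud(d)
    k=(Q[...,2]>.09)&(Q[...,2]<.14)&(abs(Q[...,0]-.45)<.04)&(abs(Q[...,1]+.11)<.04);q=Q[k];print(n,k.sum(),np.percentile(q[:,2],[50,90,97]) if k.sum() else"",q.mean(0) if k.sum() else "")
E
```

```text
t: 33.15
position: [0.4595, -0.0993, 0.0557]
orientation: [0.762, 0.455, 0.397, -0.234]
contact_force: [-0.2, -0.3, -1.5]
finger_gap: 0.49
gripper_force: 35.0
t 33.15 p [ 0.4595 -0.0993  0.0557] F [-0.2 -0.3 -1.5] gap 0.49 q [-1.09  0.6   2.    0.78  1.31 -1.12]
target TCP [ 0.4574 -0.0963  0.0496] shift mm [-4.  -3.3  4.8] turn deg [0.1 0.2 0.3]
scene 519 [0.10216969 0.13027076 0.13586917] [ 0.45520354 -0.11500562  0.10837986]
top 540 [0.09955021 0.13103659 0.13306673] [ 0.44833797 -0.11011209  0.10844827]
```

```bash
python3 -m creep '[[0.3,[-0.0025,0,0.0017],[0,0,0]],[0.3,[-0.0016,0,0.0012],[0,0,0]],[0.3,[-0.0008,0,0.0006],[0,0,0]],[0.3,[0,0,0],[0,0,0]],[0.3,[0,0,0],[0,0,0]]]';python3 -m creep '[[0.3,[-0.0008,0,0.0006],[0,0,0]],[0.3,[0,0,0],[0,0,0]],[0.3,[0,0,0],[0,0,0]]]'
```

```text
t: 33.75
position: [0.4592, -0.0989, 0.0488]
orientation: [0.762, 0.455, 0.397, -0.234]
contact_force: [-0.3, 0.0, -0.7]
finger_gap: 0.494
gripper_force: 35.0
t: 34.05
position: [0.4594, -0.0988, 0.0487]
orientation: [0.762, 0.454, 0.398, -0.235]
contact_force: [-2.5, -1.7, 5.3]
finger_gap: 0.49
gripper_force: 35.0
```

```bash
python3 -m creep '[[0.3,[-0.0008,0,0.0006],[0,0,0]],[0.3,[0,0,0],[0,0,0]],[0.3,[0,0,0],[0,0,0]]]'
```

```text
t: 34.35
position: [0.4594, -0.0988, 0.0487]
orientation: [0.761, 0.454, 0.398, -0.235]
contact_force: [-4.4, -3.3, 13.7]
finger_gap: 0.486
gripper_force: 35.0
```

```bash
python3 -m creep '[[0.3,[0.0008,0,-0.0006],[0,0,0]],[0.3,[0,0,0],[0,0,0]],[0.75,[0,0,0],[0,0,0]],[0.75,[0,0,0],[0,0,0]],[0.75,[0,0,0],[0,0,0]],[0.75,[0,0,-0.01],[0,0,0]],[0.75,[0,0,-0.025],[0,0,0]],[0.75,[0,0,-0.04],[0,0,0]],[0.75,[0,0,-0.045],[0,0,0]],[0.75,[0,0,-0.045],[0,0,0]],[0.75,[0,0,-0.03],[0,0,0]],[0.75,[0,0,0],[0,0,0]]]'; python3 gp.py .465 -.29 .20 -24 0 0; python3 - <<'E'
from h import *
def st(P,x,y,r,lo,hi,n):
    k=(P[...,2]>lo)&(P[...,2]<hi)&(abs(P[...,0]-x)<r)&(abs(P[...,1]-y)<r);q=P[k]
    if len(q)>5: print(n,len(q),q.mean(0).round(4),np.percentile(q[:,2],[50,95]).round(4),[np.round(v,1) for v in cv2.minAreaRect((q[:,:2]*1000).astype(np.float32))])
for n in("scene","top"):
    d=grab_frame(n);Q=cloud(d);save(d,n+"st0.png")
    st(Q,.45,-.11,.045,.11,.14,n+"b0cap");st(Q,.45,-.11,.045,.04,.09,n+"b0body");st(Q,.465,-.29,.075,.012,.06,n+"b2")
E
```

```text
t: 35.55
position: [0.3821, -0.2435, 0.1615]
orientation: [0.763, 0.455, 0.396, -0.231]
contact_force: [0.1, 0.2, -0.3]
finger_gap: 0.747
gripper_force: 0.0
t 35.55 p [ 0.3821 -0.2435  0.1615] F [ 0.1  0.2 -0.3] gap 0.747 q [-1.33  0.5   1.76  0.59  1.67 -1.03]
target TCP [ 0.465 -0.29   0.181] shift mm [ 14.7  95.2 -11.7] turn deg [-40.1 -44.2  78.5]
sceneb0cap 143 [ 0.46   -0.1077  0.1203] [0.122  0.1244] [array([ 455.9, -107.6]), array([30.7, 28.8]), np.float64(10.3)]
sceneb0body 436 [ 0.4727 -0.1125  0.0686] [0.0701 0.0887] [array([ 458.3, -107.5]), array([46.9, 46.3]), np.float64(62.2)]
sceneb2 827 [ 0.4705 -0.2904  0.0369] [0.0404 0.0452] [array([ 465. , -291.6]), array([ 41.1, 108.9]), np.float64(64.1)]
topb0cap 175 [ 0.4539 -0.1074  0.1226] [0.1232 0.1253] [array([ 454.6, -107.9]), array([28.2, 28.9]), np.float64(62.2)]
topb0body 244 [ 0.4469 -0.102   0.0784] [0.0855 0.0895] [array([ 454.4, -107.7]), array([45.3, 45.7]), np.float64(61.4)]
topb2 853 [ 0.4561 -0.2869  0.0389] [0.042  0.0456] [array([ 462.7, -293. ]), array([ 40.6, 105.9]), np.float64(65.5)]
```

View pics/scenest0.png

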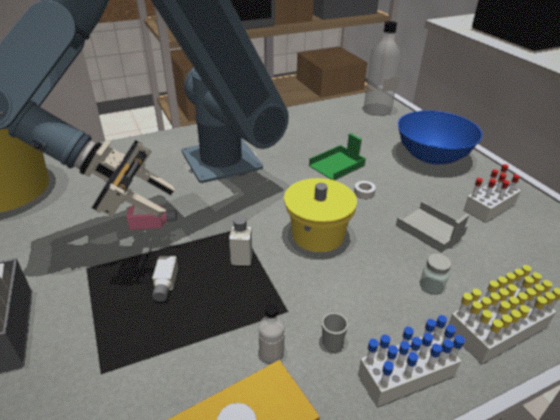

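Bottle b0 stands at (240,243), with the cap top at 0.123 m, which matches. Next is b2 at (165,277), now centred near (0.4635, −0.2925) with azimuth −25°.

```bash
python3 -m creep '[[0.8,[0.005,0,-0.004],[0,-7,0]],[0.8,[0,0,0],[0,-8,0]],[0.8,[0,0,0],[0,-8,0]],[0.8,[0,0,0],[0,-8,0]],[0.8,[0,0,0],[0,-8,0]],[0.8,[0,0,0],[0,-8,0]],[0.8,[0,0,0],[0,-8,0]],[0.8,[0,0,0],[0,0,7.9]],[0.8,[0,0,0],[0,0,7.9]],[0.8,[0,0,0],[0,0,7.9]],[0.8,[0,0,0],[0,0,7.9]],[0.8,[0,0,0],[0,0,7.9]],[0.8,[0,0,0],[0,0,7.9]],[0.8,[0,0,0],[0,0,7.9]],[0.8,[0,0,0],[0,0,7.9]],[0.8,[0,0,0],[0,0,7.9]],[0.8,[0,0,0],[0,0,7.9]],[0.8,[0,0,0],[0,0,7.5]],[0.8,[0,0,0],[0,0,0]],[0.8,[0,0,0],[0,0,0]]]'; python3 gp.py .461 -.291 .15 -25 -35 0
```

```text
t: 37.65
position: [0.3822, -0.2378, 0.1654]
orientation: [0.977, -0.214, 0.0, 0.001]
contact_force: [-0.0, -0.3, 0.0]
finger_gap: 0.798
gripper_force: 0.0
t 37.65 p [ 0.3822 -0.2378  0.1654] F [-0.  -0.3  0. ] gap 0.798 q [-0.8   0.12  1.84 -0.    1.17  1.2 ]
target TCP [ 0.4511 -0.2864  0.1344] shift mm [82.9 15.3 31.1] turn deg [  0.2 -35.1   0.3]
```

```bash
python3 -m creep '[[0.8,[0.02,0.004,0.002],[0,0,0]],[0.8,[0.025,0.005,0.004],[0,0,0]],[0.8,[0.025,0.004,0.004],[0,0,0]],[0.8,[0.013,0.0023,0],[0,-3,0]],[0.8,[0,0,0],[0,-8,0]],[0.8,[0,0,0],[0,-8,0]],[0.8,[0,0,0],[0,-8,0]],[0.8,[0,0,0],[0,-8,0]],[0.8,[0,0,0],[0,0,0]],[0.8,[0,0,0],[0,0,0]]]'; python3 gp.py .461 -.291 .03 -25 -35 0
```

```text
t: 38.65
position: [0.4514, -0.2877, 0.1545]
orientation: [0.932, -0.205, -0.293, -0.064]
contact_force: [-1.2, -0.9, 0.0]
finger_gap: 0.801
gripper_force: 0.0
t 38.65 p [ 0.4514 -0.2877  0.1545] F [-1.2 -0.9  0. ] gap 0.801 q [-0.68  0.7   1.16 -0.15  1.88  1.32]
target TCP [ 0.4511 -0.2864  0.0144] shift mm [ 79.5  -1.  115.4] turn deg [ 0.1 -0.1  0.1]
```

```bash
python3 -m creep '[[0.8,[0.012,0,0.018],[0,0,0]],[0.8,[0.015,0,0.021],[0,0,0]],[0.8,[0.015,-0.001,0.021],[0,0,0]],[0.8,[0.014,0,0.02],[0,0,0]],[0.8,[0.012,0,0.017],[0,0,0]],[0.8,[0.008,0,0.012],[0,0,0]],[0.8,[0.005,0,0.008],[0,0,0]],[0.8,[0,0,0],[0,0,0]],[0.8,[0,0,0],[0,0,0]],[0.3,[0,0,0],[0,0,0]],[0.3,[0,0,0],[0,0,0]],[0.3,[0,0,0],[0,0,0]],[0.3,[0,0,0],[0,0,0]],[0.3,[0,0,0],[0,0,0]]]' 35; python3 gp.py .461 -.291 .250 -25 -35 0
```

```text
t: 40.05
position: [0.4515, -0.2874, 0.0145]
orientation: [0.932, -0.207, -0.292, -0.064]
contact_force: [0.1, -0.6, 0.1]
finger_gap: 0.429
gripper_force: 35.0
t 40.05 p [ 0.4515 -0.2874  0.0145] F [ 0.1 -0.6  0.1] gap 0.429 q [-0.68  0.83  1.26 -0.14  1.64  1.36]
target TCP [ 0.4511 -0.2864  0.2344] shift mm [-126.2   -0.3 -180.1] turn deg [ 0.1 -0.2 -0. ]
```

```bash
python3 -m creep '[[0.3,[-0.004,0,-0.006],[0,0,0]],[0.3,[-0.012,0,-0.016],[0,0,0]],[0.3,[-0.018,0,-0.026],[0,0,0]],[0.3,[-0.021,0,-0.03],[0,0,0]],[0.3,[-0.021,0,-0.03],[0,0,0]],[0.3,[-0.021,0,-0.03],[0,0,0]],[0.3,[-0.016,0,-0.022],[0,0,0]],[0.3,[-0.012,0,-0.017],[0,0,0]],[0.3,[0,0,0],[-4.33,0,-6.13]],[0.3,[0,0,0],[-4.33,0,-6.13]],[0.3,[0,0,0],[-4.33,0,-6.13]],[0.3,[0,0,0],[-4.33,0,-6.13]],[0.3,[0,0,0],[-4.33,0,-6.13]],[0.3,[0,0,0],[-4.33,0,-6.13]],[0.3,[0,0,0],[-4.33,0,-6.13]],[0.3,[0,0,0],[-4.33,0,-6.13]],[0.3,[0,0,0],[0,0,0]]]'; python3 gp.py .48 -.33 .250 -25 55 60
```

```text
t: 41.75
position: [0.4496, -0.2843, 0.2317]
orientation: [0.909, 0.288, -0.287, 0.094]
contact_force: [-0.7, 0.8, -2.8]
finger_gap: 0.425
gripper_force: 35.0
t 41.75 p [ 0.4496 -0.2843  0.2317] F [-0.7  0.8 -2.8] gap 0.425 q [-0.43  0.46  1.38 -0.52  1.63  0.59]
target TCP [ 0.4927 -0.3211  0.2391] shift mm [  7.4  54.9 -13.8] turn deg [ 0.4 90.1  0.4]
```

```bash
python3 -m creep '[[0.3,[0.001,0.010,-0.003],[0,0,0]],[0.3,[0.002,0.018,-0.004],[0,0,0]],[0.3,[0.002,0.018,-0.004],[0,0,0]],[0.3,[0.002,0.009,-0.003],[0,0,0]],[0.3,[0,0,0],[0,6,0]],[0.3,[0,0,0],[0,7.5,0]],[0.3,[0,0,0],[0,7.5,0]],[0.3,[0,0,0],[0,7.5,0]],[0.3,[0,0,0],[0,7.5,0]],[0.3,[0,0,0],[0,7.5,0]],[0.3,[0,0,0],[0,7.5,0]],[0.3,[0,0,0],[0,7.5,0]],[0.3,[0,0,0],[0,7.5,0]],[0.3,[0,0,0],[0,7.5,0]],[0.3,[0,0,0],[0,7.5,0]],[0.3,[0,0,0],[0,6,0]],[0.3,[0,0,0],[0,3,0]],[0.3,[0,0,0],[0,0,0]],[0.3,[0,0,0],[0,0,0]]]'; python3 gp.py .48 -.33 .075 -25 55 60;python3 - <<'E'
from h import *
for n in("scene","top"):
    d=grab_frame(n);Q=cloud(d)
    k=(Q[...,2]>.25)&(Q[...,2]<.33)&(abs(Q[...,0]-.48)<.04)&(abs(Q[...,1]+.33)<.04);q=Q[k];print(n,k.sum(),np.percentile(q[:,2],[50,90,97]) if k.sum() else"",q.mean(0) if k.sum() else "")
E
```

```text
t: 43.65
position: [0.4927, -0.3247, 0.2387]
orientation: [0.846, 0.269, 0.44, -0.136]
contact_force: [0.6, 0.3, -2.2]
finger_gap: 0.425
gripper_force: 35.0
t 43.65 p [ 0.4927 -0.3247  0.2387] F [ 0.6  0.3 -2.2] gap 0.425 q [-1.31  0.39  1.7   0.88  1.52 -0.63]
target TCP [ 0.4927 -0.3211  0.0641] shift mm [-141.4   -4.1  102.4] turn deg [0.2 0.2 0.3]
scene 1080 [0.27058821 0.30412643 0.31733162] [ 0.49271098 -0.33607225  0.27592716]
top 1322 [0.27387601 0.30520956 0.30698918] [ 0.47412828 -0.32673688  0.27920123]
```

```bash
python3 -m creep '[[0.3,[-0.0164,0,0.0115],[0,0,0]],[0.3,[-0.0205,0,0.0143],[0,0,0]],[0.3,[-0.0246,0,0.0172],[0,0,0]],[0.3,[-0.0246,0,0.0172],[0,0,0]],[0.3,[-0.0246,0,0.0172],[0,0,0]],[0.3,[-0.0205,0,0.0143],[0,0,0]],[0.3,[-0.0147,0,0.0103],[0,0,0]],[0.3,[-0.0098,0,0.0069],[0,0,0]],[0.3,[-0.0025,0,0.0017],[0,0,0]],[0.3,[0,0,0],[0,0,0]],[0.3,[0,0,0],[0,0,0]],[0.3,[0,0,0],[0,0,0]]]'
```

```text
t: 44.95
position: [0.4937, -0.3254, 0.0469]
orientation: [0.846, 0.27, 0.44, -0.135]
contact_force: [0.1, -0.2, -2.0]
finger_gap: 0.43
gripper_force: 35.0
```

```bash
python3 -m creep '[[0.3,[-0.0012,0,0.0009],[0,0,0]],[0.3,[0,0,0],[0,0,0]],[0.3,[0,0,0],[0,0,0]]]'
```

```text
t: 45.25
position: [0.4934, -0.325, 0.0446]
orientation: [0.846, 0.269, 0.44, -0.135]
contact_force: [0.6, 0.1, -3.1]
finger_gap: 0.429
gripper_force: 35.0
```

```bash
python3 -m creep '[[0.3,[-0.0008,0,0.0006],[0,0,0]],[0.3,[0,0,0],[0,0,0]],[0.3,[0,0,0],[0,0,0]]]'
```

```text
t: 45.55
position: [0.4936, -0.325, 0.0439]
orientation: [0.846, 0.269, 0.441, -0.136]
contact_force: [-2.2, -0.5, 2.6]
finger_gap: 0.434
gripper_force: 35.0
```

Contact is made. Releasing and withdrawing along the tool axis.

```bash
python3 -m creep '[[0.3,[0,0,0],[0,0,0]],[0.7,[0,0,0],[0,0,0]],[0.7,[0,0,0],[0,0,0]],[0.7,[0,0,0],[0,0,0]],[0.7,[0,0,-0.01],[0,0,0]],[0.7,[0,0,-0.025],[0,0,0]],[0.7,[0,0,-0.04],[0,0,0]],[0.7,[0,0,-0.045],[0,0,0]],[0.7,[0,0,-0.045],[0,0,0]],[0.7,[0,0,-0.03],[0,0,0]],[0.7,[0,0,0],[0,0,0]],[0.7,[0,0,0],[0,0,0]]]'; python3 - <<'E'
from h import *
def st(P,x,y,r,lo,hi,n):
    k=(P[...,2]>lo)&(P[...,2]<hi)&(abs(P[...,0]-x)<r)&(abs(P[...,1]-y)<r);q=P[k]
    if len(q)>5: print(n,len(q),q.mean(0).round(4),np.percentile(q[:,2],[50,95]).round(4),[np.round(v,1) for v in cv2.minAreaRect((q[:,:2]*1000).astype(np.float32))])
for n in("scene","top"):
    d=grab_frame(n);Q=cloud(d);save(d,n+"end.png")
    st(Q,.455,-.108,.045,.11,.14,n+"b0cap");st(Q,.455,-.108,.045,.04,.09,n+"b0body");st(Q,.48,-.335,.05,.095,.14,n+"b2cap");st(Q,.48,-.335,.05,.03,.075,n+"b2body")
    st(Q,.447,.101,.1,.105,.125,n+"flange");st(Q,.55,.38,.1,.01,.034,n+"tray");st(Q,.7055,.25,.05,.04,.1,n+"jar");st(Q,.748,-.03,.05,.03,.1,n+"cup");st(Q,.735,-.16,.05,.02,.15,n+"spray");st(Q,.34,.312,.05,.01,.1,n+"tape")
a=cv2.imread("pics/sceneend.png");b=cv2.imread("pics/topend.png");cv2.imwrite("pics/end.png",cv2.resize(np.hstack([a,b]),(800,300)))
E
```

```text
t: 46.75
position: [0.362, -0.4162, 0.1557]
orientation: [0.846, 0.269, 0.44, -0.135]
contact_force: [0.7, -0.9, -0.8]
finger_gap: 0.703
gripper_force: 0.0
sceneb0cap 143 [ 0.4604 -0.1077  0.1205] [0.1222 0.1248] [array([ 457.5, -107.1]), array([29.1, 29.7]), np.float64(66.5)]
sceneb0body 435 [ 0.4729 -0.1122  0.0685] [0.0701 0.0887] [array([ 457.9, -106.5]), array([46.5, 49.2]), np.float64(58.4)]
sceneb2cap 192 [ 0.4916 -0.3296  0.1063] [0.1083 0.1107] [array([ 488.4, -329.4]), array([30.7, 28.8]), np.float64(41.9)]
sceneb2body 457 [ 0.5009 -0.3308  0.055 ] [0.0561 0.0738] [array([ 488.3, -330.2]), array([42.8, 40.9]), np.float64(37.7)]
sceneflange 2365 [0.4581 0.0971 0.1165] [0.1165 0.1186] [array([450.1, 102.3]), array([173.8, 175.4]), np.float64(64.9)]
scenetray 701 [0.5635 0.3751 0.0205] [0.0204 0.029 ] [array([554.5, 381.7]), array([148. , 116.4]), np.float64(16.2)]
scenejar 606 [0.7169 0.2473 0.0643] [0.0713 0.0766] [array([712.2, 253.4]), array([52.1, 52. ]), np.float64(1.3)]
scenecup 567 [ 0.7501 -0.0284  0.0488] [0.05   0.0612] [array([750.2, -28.4]), array([49.8, 50.4]), n
[... 734 characters left out ...]
2)]
topflange 5359 [0.446  0.0997 0.1168] [0.1168 0.119 ] [array([448.4, 100.2]), array([173.8, 173.4]), np.float64(88.6)]
toptray 640 [0.5668 0.3895 0.0222] [0.0236 0.0302] [array([550.9, 380. ]), array([144.1, 111.8]), np.float64(16.8)]
topjar 526 [0.7031 0.2496 0.0672] [0.074  0.0772] [array([706.3, 252.3]), array([53. , 51.1]), np.float64(79.0)]
topcup 305 [ 0.7495 -0.0305  0.0499] [0.0527 0.0616] [array([748.3, -30.6]), array([49.3, 50.9]), np.float64(65.4)]
topspray 605 [ 0.71   -0.1461  0.0824] [0.0851 0.1311] [array([ 738.8, -147. ]), array([87. , 46.5]), np.float64(7.1)]
toptape 400 [0.3399 0.3122 0.0225] [0.0234 0.0262] [array([340.2, 313. ]), array([58.2, 59.2]), np.float64(22.5)]
```

View pics/end.png

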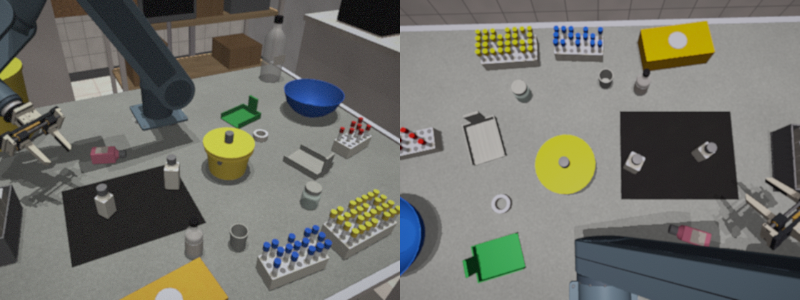

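The final views show both bottles upright on the mat, the lid level on the pail, and the tray flat and empty. The bystanders are unmoved and the arm is clear, so I hand in.

```bash
python3 -c "
from rig import order
print(order.sign_off())"
```

```text
the job is handed in; nothing more can be done
None
```

I handed the job in at about 47 s: all five holders are in the pail, the lid is level on it, the tray is flat and empty, both fallen bottles stand upright on the mat, and the bystanders haven't moved; the sign-off gave no verdict.

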